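Fit a snap ring to an orbital shaker's drive shaft

TASK

The laboratory shaker's bearing is back on its drive shaft and needs its retaining ring. Take the snap-ring pliers out of the tool block, set their jaws into the gap of the open ring lying on the stopper in the parts tray, squeeze the handles right to their stop so that the ring is spread, and slide it over the top of the upright shaft, without forcing it, until it is level around the groove above the bearing. Finish there still holding the pliers squeezed, with the ring carried spread on their jaws and not pressing on the shaft or the parts below, and leave everything else undisturbed.

Things in the scene. Friction and masses are not known exactly. Their poses are not given: they have to be found in the camera images.
- pliers_grip (a point): Where to grip the loose snap-ring pliers (0.17 kg) standing upright, jaws down, in the block: between the handles, 140 mm above the tips. z up along the pliers, y: handles close and jaws spread, x: pivot axis. Grey sleeves 13 mm wide (x), from 87 to 165 mm above the tips. Across y at rest 58 mm here, 67 at the top (fingers meet them at 60 to 67), 30 mm at the stop, faces then parallel..
- pliers_tips (a point): Same pliers and axes: middle of the two jaw tips, at their lower end. At rest the tips are 10 mm across (y), 8 mm in x, 11 mm long (10 at rest) below a step jutting out 4.5 mm each side; they should reach 2 to 4 mm below the ring before squeezing. At the stop their outer faces are 31 mm apart, 40 mm over the steps, and their ends 2 mm higher than this point. Pivot 60 mm above (pin 17 mm long and wide).
- pliers_left (a joint): Turn of each pliers half on the pivot, rad: 0 at rest (jaws together), 0.175 squeezed to the stop; both halves turn equally. The handles' spring needs about 9 N before they start closing (so a pinch of 5 to 8 N carries the pliers with jaws together; carried fast they swing), about 20 N at the stop with the ring on; 30 to 40 N holds them firmly on the stop. Released, they spring open.
- ring_center (a point): Open steel snap ring, 36 g, loose, lying on the stopper: 4 mm thick, 46 mm outside, 34 mm inside. Centre of its circle at half thickness; z its axis, x towards the middle of its gap. Two ears beside the gap run along x from 16 to 30.5 mm from here; their facing sides are 17 mm apart (y) at 22 mm, 14.5 mm at their ends when relaxed, parallel when spread. The jaw tips go between them, best 26.5 mm from here.
- ring_left (a joint): Spread of the ring's left half (+y) about its back, rad: 0 relaxed, about 0.16 with the pliers at their stop: ears 31 mm apart, inside about 40 mm wide (y). It springs back; each ear then pushes in with 11 N. The back of the ring stays 17 mm from point ring_center, so the shaft has most room when its axis is 2 to 3 mm from that point towards the gap.
- ring_right (a joint): Spread of the ring's right half (-y), as for the left.
- groove (a point): Orbital shaker, white box 240 x 220 x 70 mm, fixed, platform off; in its middle an upright steel shaft, 35 mm diameter. This point: shaft axis, mid-height of the groove (7 mm wide, 32 mm diameter), 97.5 mm above the bench; z up. Spacer sleeve (39 mm) ends 3.5 mm, bearing (55 mm) 8.5 mm, four corner studs 11 mm below it; shaft's bevelled top 15.5 mm above. Ring's gap may point any way.
- stopper: Black rubber stopper, 18 mm high, 35 mm across its top, fixed in the tray; the ring lies centred on it, its ears jutting out freely, 18 mm above the tray floor: pressed down there it tips. Origin at the centre of its underside.
- tray_floor (a point): Flat white enamel parts tray, 140 x 125 mm (x, y), rim 12 mm high, fixed; this point is the middle of its floor, 2 mm above the bench. A small brass spacer ring also lies in it.
- block: Grey plastic tool block, 100 x 80 mm (x, y), 56 mm high, fixed; origin at the centre of its underside. The pliers stand in a pocket at x = -24 mm, 12 mm wide (x), 50 mm long (y), long enough for the spread jaws; its floor is 10 mm above the bench. Three hex drivers at x = +30 mm reach 135 mm above the bench.
- spacer: Bystander: brass spacer ring, 29 mm across, 6 mm high, lying in the tray. Origin at the centre of its underside.
- screwdriver: Bystander: screwdriver, 160 mm long, lying on the bench.
- flask: Bystander: conical glass flask, 130 mm high, 88 mm wide at the foot. Origin at the centre of its underside.
- beaker: Bystander: glass beaker, 85 mm high, 68 mm wide. Origin at the centre of its underside.
- reagent: Bystander: brown glass bottle, 130 mm high. Origin at the centre of its underside.
- paper_cup: Bystander: paper cup with lid, 130 mm high, 88 mm wide at the top. Origin at the centre of its underside.
Mind the look-alikes: they are no part of the job. What is shaped like the part that bears pliers_grip but red is not meant.

How it is judged:
By the outcome, as a careful person would: the job done as asked, in the order asked, and still so for the second after the job is handed in, while the arm keeps its last pose, push and grip.
It also fails if it takes over 72 s, if anything falls off the work surface, if the arm or the gripper's body presses on something with over 40 N, if the wrist force passes 120 N, or if a joint passes its speed limit or range.

ROBOT

A 6-joint arm with a two-finger parallel gripper is mounted at the origin on the work surface. World frame = base frame: x ahead of the robot, y to its left, z up, the work surface at z = 0. Lengths are in m, angles in degrees, forces in N, time in s.
With the tool pointing down it reaches from about 0.35 to 0.725 m from the base axis. Payload 4.3 kg.
Tool frame: the origin (TCP) lies at the very end of the fingers, on their centre line; the grasp point (between the pads) lies 19 mm behind it; z points along the fingers, y is the line along which they close (so a half turn about z gives the same grasp; the last joint's range is limited). The gripper opens to 85 mm and grips with 20 to 120 N. Pads are 22 mm wide; open, the fingers measure 114 mm over their backs; the gripper's body (76 mm by 85 mm) begins 54 mm behind the grasp point. The pads swing forward as they close: fully open they stand 13 mm farther back than shut.
Start: joints at [-79.658, 21.618, 4.641, 73.018, 0, 83.68], TCP at [0.165, -0.551, 0.204] pointing down, gripper open.
Joint ranges: [-156.06, 156.06], [-48.1, 94.91], [-58.44, 69.94], [-101.28, 121.22], [-78.64, 73.56], [-180, 180]. Speed limits (degrees/s): [147.25, 147.25, 180, 180, 180, 180].

INTERFACE

Orientations are given as a 3x3 rotation matrix whose columns are the frame's x, y, z axes.
In Python, from workcell import sensors, eyes, ctrl, nets gives the robot as it stands.
- The arm moves only by the tool play_rows, never from a script. Its argument "plan" is a list of rows, each a list of 3 entries, a list of its own where there are three numbers: the shift along the world's x, y, z normalised to -1 to 1, where 1 is 0.1 m, then the turn, a rotation vector about the world's x, y, z normalised to -1 to 1, where 1 is 90 degrees, then the closure, from -1 (fully open) to 1 (shut). A call has exactly 10 rows; each row is the pose to reach, as a shift and turn from the pose commanded when the call began; what a row does not reach only later rows make up. A row lasts 1/12 s, in which the tool goes at most 41.7 mm and 7.16 degrees, less where a joint would pass 70% of its speed; a pose out of reach is approached as far as the arm can. A call with a number of a shift or a turn outside -1 to 1 is refused whole. A call with a gripper value outside its range is refused whole. The fingers move at their own pace and stop on an object; the grip force is fixed at half the most. Time passes only in rows, so rows that repeat a pose let the fingers close, or fill a call up. It gives the time, the measured TCP pose, the force, the opening and the grip force at its end, in the units of the state.
- sensors.get_obs(): the state, without advancing time (a new reading comes with each control period).
- eyes.snapshot(name): name is "scene" or "side" or "wrist"; returns a dict with "img" (384x512x3 uint8, red, green, blue), "mtx" (3x3 intrinsics, pixels), "rvec" (rotation vector, rad) and "tvec" (3), from world to camera coordinates, as OpenCV has them. Camera axes: x right, y down, z forward; pixel columns grow to the right and rows downward; lengths in m; the calibration is good to about 2 mm. A picture is of the moment at which its call begins. There is no depth.
- ctrl.sign_off(): hands the job in; it is judged then, once.
Trained networks look in a picture, given as the dict that the camera call returned (one of the last four; its "shot" number tells which), for a name from the list of things; names that differ only in an ending like _2 or _b are one class to them, and where a whole thing is asked for, a point or a joint stands for the part that bears it (a point fixed in the world has none). Each returns a list of dicts, best first, with "conf" (0 to 1); they miss things now and then, are a little off and sometimes report something else, mostly with a low value. They report only what shows in the picture. A call takes as long as a camera call. They do not tell look-alikes from the thing itself.
- nets.boxes_of(picture, label): "bbox" ([left, top, right, bottom] in pixels, round what is visible of it).
- nets.masks_of(picture, label): "region" (384x512 bool, what is visible of it) and "bbox" ([left, top, right, bottom] in pixels, round what is visible of it).
The state is a dict: "time_s": time; "joints": joint angles; "joint_velocities": joint speeds; "effort": joint torques, N m; "eef_pos": TCP position; "tool_rot": TCP orientation; "force": force on the tool from outside, world axes, zero at the start; "moment": the same for the moment, N m; "grip_width": opening from 0.0 (shut) to 1.0 (fully open); "finger_force": force on a finger pad.
Only numpy, scipy, OpenCV 4.12 (cv2) and the standard library are available. Lean on these libraries where they do the work, as an engineer would, in place of code of your own. Each camera call takes 0.05 s, during which the arm holds its last target. There are 200 camera calls.

## Working session

There is one attempt and no reset: what is moved stays moved. The work goes in short steps, Python scripts to look and compute and a tool call to move; the robot and the scene stay as the last step left them, time stands still between calls to the robot, and variables do not carry over. Pictures are saved under pics/ and viewed, at most 10 in all, crops included, and the job is handed in when it is done.

Besides the shell and the picture viewer there is one more tool, called after "Call:" by a JSON object that holds its "op" and its "data", one argument or row to a line. play_rows: Moves the arm, as the interface text tells. Scaled input: -1 to 1 covers 0.1 m each way for a shift and 90 degrees each way for a turn. Its arguments: {"type":"object","properties":{"plan":{"type":"array"}},"required":["plan"]}

```bash
mkdir -p pics; ls; cat > h.py <<'E'
import numpy as np, cv2
from workcell import sensors, eyes, ctrl, nets
def save(s,name,crop=None,k=1):
    im=s['img'][:,:,::-1]
    if crop: l,t,r,b=crop; im=im[t:b,l:r]
    cv2.imwrite('pics/'+name,cv2.resize(im,None,fx=k,fy=k,interpolation=cv2.INTER_CUBIC))
def ray(s,px):
    R,_=cv2.Rodrigues(np.array(s['rvec'],float)); t=np.array(s['tvec'],float).ravel()
    d=R.T@np.linalg.inv(s['mtx'])@np.array([px[0],px[1],1.]); return -R.T@t,d/np.linalg.norm(d)
def atz(s,px,z):
    o,d=ray(s,px); return o+d*(z-o[2])/d[2]
def tri(*sp):
    A=np.zeros((3,3));b=np.zeros(3)
    for s,p in sp:
        o,d=ray(s,p); M=np.eye(3)-np.outer(d,d); A+=M;b+=M@o
    return np.linalg.solve(A,b)
def proj(s,P):
    return cv2.projectPoints(np.array(P,float).reshape(-1,3),np.array(s['rvec'],float),np.array(s['tvec'],float),np.array(s['mtx']),None)[0].reshape(-1,2)
E
python3 - <<'E'
from h import *
a=eyes.snapshot('scene');b=eyes.snapshot('side')
im=np.hstack([a['img'],b['img']])[:,:,::-1]
save(a,'scene.png',k=1.5);save(b,'side.png',k=1.5)
for s,n in((a,'scene'),(b,'side')):
    o,_=ray(s,(256,192));print(n,o.round(3))
    for l in ['pliers_grip','pliers_tips','ring_center','groove','stopper','tray_floor','block','spacer']:
        print(l,[(np.round(d['bbox']).astype(int).tolist(),round(d['conf'],2)) for d in nets.boxes_of(s,l)][:3])
print(sensors.get_obs())
E
```

```text
pics
scene [ 0.836 -0.396  0.714]
pliers_grip [([223, 158, 239, 208], 0.84), ([171, 161, 197, 215], 0.58)]
pliers_tips [([171, 161, 197, 217], 0.95), ([225, 160, 240, 211], 0.82), ([204, 135, 228, 185], 0.61)]
ring_center [([264, 161, 281, 171], 0.58)]
groove [([78, 276, 250, 382], 0.7), ([239, 145, 306, 187], 0.17)]
stopper []
tray_floor [([240, 144, 303, 187], 0.97)]
block [([218, 176, 262, 238], 0.75), ([224, 163, 236, 210], 0.64)]
spacer [([247, 161, 257, 171], 0.41), ([338, 145, 379, 199], 0.37)]
side [0.499 0.937 0.651]
pliers_grip [([283, 161, 295, 217], 0.89), ([317, 191, 347, 255], 0.69), ([327, 160, 338, 222], 0.65)]
pliers_tips [([285, 161, 295, 215], 0.97), ([317, 193, 349, 254], 0.97), ([327, 156, 336, 222], 0.94)]
ring_center [([262, 270, 294, 288], 0.55)]
groove [([223, 122, 313, 179], 0.58)]
stopper [([272, 277, 289, 289], 0.68)]
tray_floor [([244, 266, 321, 322], 0.87)]
block [([256, 181, 299, 241], 0.84), ([301, 278, 314, 288], 0.47)]
spacer [([300, 277, 317, 291], 0.58)]
{'time_s': 0.9, 'joints': array([-7.96592929e+01,  2.16151447e+01,  4.64058250e+00,  7.30180833e+01,
        4.57723505e-04,  8.36775699e+01]), 'joint_velocities': array([-0.00062114, -0.05120991, -0.13092836,  0.06832623,  0.04700056,
       -0.04407133]), 'effort': array([ 1.51454033e-04, -4.63509822e+01,  2.70159531e+01,  7.44148474e-05,
       -1.32164373e-04, -9.85934214e-07]), 'eef_pos': array([ 0.16486673, -0.55089456,  0.20445229]), 'tool_rot': array([[ 9.58007178e-01,  2.86744217e-01,  3.08997287e-05],
       [ 2.86744219e-01, -9.58007170e-01, -1.24840760e-04],
       [-6.19520447e-06,  1.28458663e-04, -9.99999992e-01]]), 'force': array([-0.98949658,  1.04255196,  0.19895499]), 'moment': array([-0.01631081,  0.04154236, -0.03396188]), 'finger_force': 0.0, 'grip_width': 0.9995455087947381}
```

View pics/scene.png

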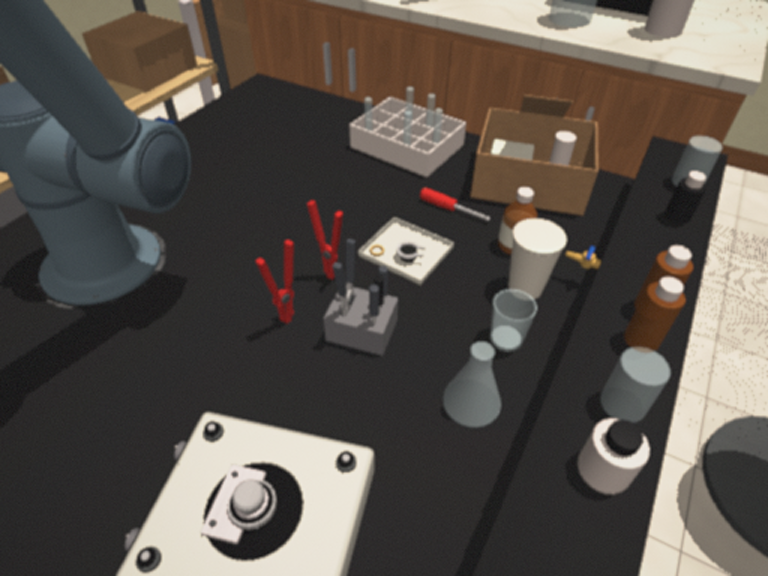

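View pics/side.png

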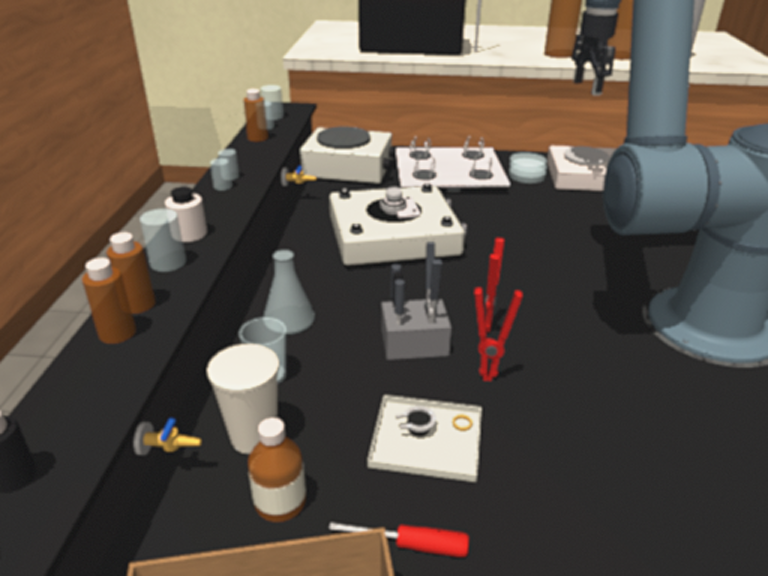

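Look-alikes: two red pliers at scene px (187,190) and (217,160), not wanted. The grey handles in the block are at scene (230,180) and side (287,190). The shaker is at scene (165,335), and the ring on the black stopper is at scene (272,168).

```bash
python3 - <<'E'
from h import *
a=eyes.snapshot('scene');b=eyes.snapshot('side')
T=lambda p,q:tri((a,np.array(p)/1.5),(b,np.array(q)/1.5)).round(3)
print('shaft',T((250,490),(393,193)));print('ring',T((408,252),(418,424)))
print('block',T((361,312),(415,312)))
print('handle',T((350,243),(431,246)), T((338,268),(437,262)))
for n,p in (('blk tl',(337,289)),('blk tr',(398,297)),('blk br',(384,326)),('blk bl',(327,319))): print(n,atz(a,np.array(p)/1.5,.056).round(3))
for n,p in (('tr l',(359,250)),('t',(393,220)),('r',(453,243)),('b',(421,281))): print(n,atz(a,np.array(p)/1.5,.012).round(3))
A=cv2.resize(a['img'][140:245,200:310,::-1],None,fx=3.6,fy=5,interpolation=3)
A=cv2.resize(a['img'][145:245,205:305,::-1],(400,400),interpolation=3)
B=cv2.resize(b['img'][150:250,240:340,::-1],(400,400),interpolation=3)
cv2.imwrite('pics/crop1.png',np.hstack([A,B]))
E
```

```text
shaft [ 0.578 -0.239  0.111]
ring [0.502 0.301 0.014]
block [0.52  0.094 0.056]
handle [0.499 0.106 0.186] [0.489 0.086 0.147]
blk tl [0.461 0.119 0.056]
blk tr [0.559 0.153 0.056]
blk br [0.569 0.087 0.056]
blk bl [0.483 0.055 0.056]
tr l [0.416 0.262 0.012]
t [0.429 0.375 0.012]
r [0.566 0.37  0.012]
b [0.558 0.245 0.012]
```

View pics/crop1.png

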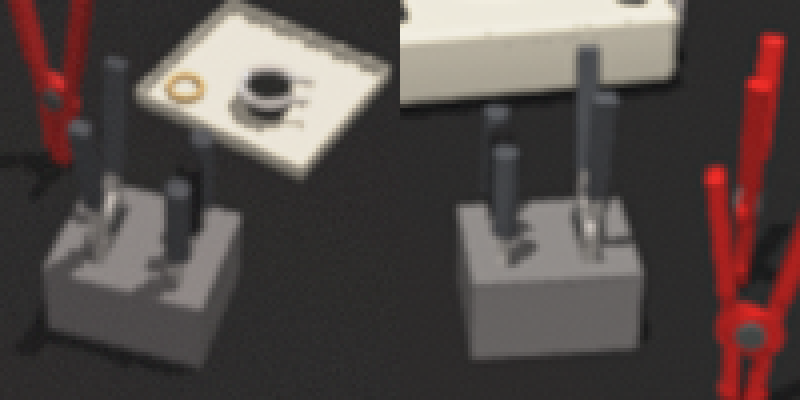

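The crop confirms the grey pliers in the block: handles at side px (287,172) and (291,180), steel jaws going into the left pocket. The drivers are the shorter pair on the right. Moving above the block at a safe height.

Call:
{"op": "play_rows", "data": {
  "plan": [
    [[0.02,0.05,0.06],[0,0,0],-1],
    [[0.05,0.14,0.13],[0,0,0],-1],
    [[0.1,0.24,0.2],[0,0,0],-1],
    [[0.15,0.35,0.26],[0,0,0],-1],
    [[0.21,0.46,0.32],[0,0,0],-1],
    [[0.27,0.57,0.38],[0,0,0],-1],
    [[0.33,0.68,0.44],[0,0,0],-1],
    [[0.39,0.78,0.5],[0,0,0],-1],
    [[0.45,0.89,0.55],[0,0,0],-1],
    [[0.5,1,0.6],[0,0,0],-1]
  ]
}}

```text
time_s: 1.83
eef_pos: [0.2156, -0.4498, 0.265]
tool_rot: [[0.958, 0.287, 0.0], [0.287, -0.958, -0.0], [0.0, 0.0, -1.0]]
force: [-0.5, -0.3, 0.8]
grip_width: 1.0
finger_force: 0.0
```

Call:
{"op": "play_rows", "data": {
  "plan": [
    [[0.05,0.1,0.04],[0,0,0],-1],
    [[0.1,0.2,0.08],[0,0,0],-1],
    [[0.15,0.3,0.12],[0,0,0],-1],
    [[0.2,0.4,0.16],[0,0,0],-1],
    [[0.25,0.5,0.2],[0,0,0],-1],
    [[0.3,0.6,0.24],[0,0,0],-1],
    [[0.35,0.7,0.28],[0,0,0],-1],
    [[0.4,0.8,0.32],[0,0,0],-1],
    [[0.45,0.9,0.36],[0,0,0],-1],
    [[0.5,1,0.4],[0,0,0],-1]
  ]
}}

```text
time_s: 2.67
eef_pos: [0.2653, -0.3499, 0.3049]
tool_rot: [[0.958, 0.287, 0.0], [0.287, -0.958, -0.0], [0.0, 0.0, -1.0]]
force: [0.6, -0.8, -0.9]
grip_width: 1.0
finger_force: 0.0
```

Call:
{"op": "play_rows", "data": {
  "plan": [
    [[0.05,0.1,0.04],[0,0,0],-1],
    [[0.1,0.2,0.08],[0,0,0],-1],
    [[0.15,0.3,0.12],[0,0,0],-1],
    [[0.2,0.4,0.16],[0,0,0],-1],
    [[0.25,0.5,0.2],[0,0,0],-1],
    [[0.3,0.6,0.24],[0,0,0],-1],
    [[0.35,0.7,0.28],[0,0,0],-1],
    [[0.4,0.8,0.32],[0,0,0],-1],
    [[0.45,0.9,0.36],[0,0,0],-1],
    [[0.5,1,0.4],[0,0,0],-1]
  ]
}}

```text
time_s: 3.5
eef_pos: [0.3153, -0.2499, 0.3448]
tool_rot: [[0.958, 0.287, 0.0], [0.287, -0.958, -0.0], [-0.0, 0.0, -1.0]]
force: [0.5, 0.2, 0.5]
grip_width: 0.996
finger_force: 0.0
```

Call:
{"op": "play_rows", "data": {
  "plan": [
    [[0.05,0.1,0],[0,0,0],-1],
    [[0.1,0.2,0],[0,0,0],-1],
    [[0.15,0.3,0],[0,0,0],-1],
    [[0.2,0.4,0],[0,0,0],-1],
    [[0.25,0.5,0],[0,0,0],-1],
    [[0.3,0.6,0],[0,0,0],-1],
    [[0.35,0.7,0],[0,0,0],-1],
    [[0.4,0.8,0],[0,0,0],-1],
    [[0.45,0.9,0],[0,0,0],-1],
    [[0.5,1,0],[0,0,0],-1]
  ]
}}

```text
time_s: 4.33
eef_pos: [0.3652, -0.1498, 0.3446]
tool_rot: [[0.958, 0.287, 0.0], [0.287, -0.958, -0.0], [-0.0, 0.0, -1.0]]
force: [0.3, 0.4, 0.0]
grip_width: 1.002
finger_force: 0.0
```

Call:
{"op": "play_rows", "data": {
  "plan": [
    [[0.05,0.1,0],[0,0,0],-1],
    [[0.1,0.2,0],[0,0,0],-1],
    [[0.15,0.3,0],[0,0,0],-1],
    [[0.2,0.4,0],[0,0,0],-1],
    [[0.25,0.5,0],[0,0,0],-1],
    [[0.3,0.6,0],[0,0,0],-1],
    [[0.35,0.7,0],[0,0,0],-1],
    [[0.4,0.8,0],[0,0,0],-1],
    [[0.45,0.9,0],[0,0,0],-1],
    [[0.5,1,0],[0,0,0],-1]
  ]
}}

```text
time_s: 5.17
eef_pos: [0.415, -0.0498, 0.3446]
tool_rot: [[0.958, 0.287, 0.0], [0.287, -0.958, -0.0], [-0.0, 0.0, -1.0]]
force: [-0.1, -0.8, -0.6]
grip_width: 1.001
finger_force: 0.0
```

Call:
{"op": "play_rows", "data": {
  "plan": [
    [[0.05,0.1,0],[0,0,0],-1],
    [[0.1,0.2,0],[0,0,0],-1],
    [[0.15,0.3,0],[0,0,0],-1],
    [[0.2,0.4,0],[0,0,0],-1],
    [[0.25,0.5,0],[0,0,0],-1],
    [[0.3,0.6,0],[0,0,0],-1],
    [[0.35,0.7,0],[0,0,0],-1],
    [[0.4,0.8,0],[0,0,0],-1],
    [[0.45,0.9,0],[0,0,0],-1],
    [[0.5,1,0],[0,0,0],-1]
  ]
}}

```text
time_s: 6.0
eef_pos: [0.4653, 0.0501, 0.3444]
tool_rot: [[0.958, 0.287, -0.0], [0.287, -0.958, -0.0], [-0.0, 0.0, -1.0]]
force: [0.1, -0.1, -0.7]
grip_width: 0.996
finger_force: 0.0
```

```bash
python3 - <<'E'
from h import *
w=eyes.snapshot('wrist'); save(w,'w1.png',k=1.5)
o=sensors.get_obs();print(o['eef_pos'],o['time_s'],o['force'],o['tool_rot'].round(3))
c,d=ray(w,(256,192));print(c,d)
E
```

```text
[0.46602325 0.05154559 0.34413734] 6.05 [0.65197282 0.68571955 0.33605217] [[ 0.958  0.288  0.   ]
 [ 0.288 -0.958  0.001]
 [ 0.001 -0.001 -1.   ]]
[0.52748953 0.06895299 0.51312815] [-0.26229269 -0.07772089 -0.96185342]
```

View pics/w1.png

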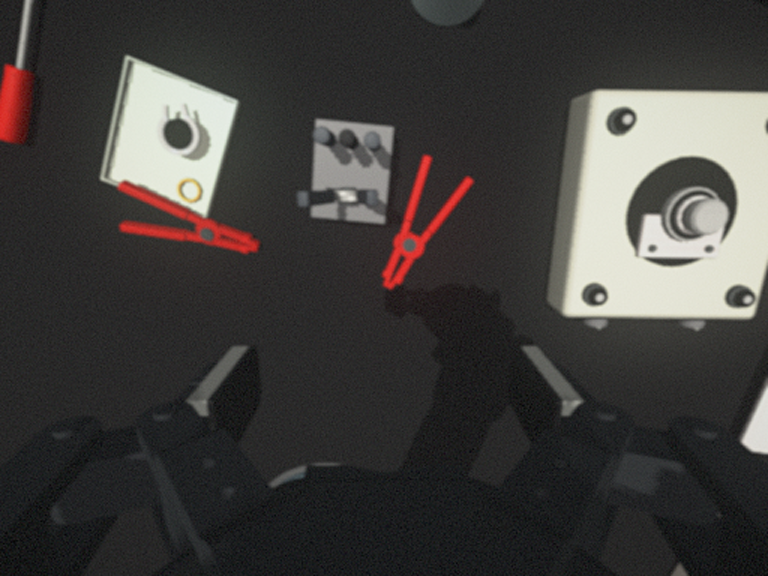

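The wrist view shows the block at (350,170), with the grey pliers spanning (303..375,198) and the drivers at (348,138). The ring is at (180,135) with its ears pointing up. The red pliers at (205,230) and (410,240) are low on the bench. The shaft is at (705,215). Computing poses.

```bash
python3 - <<'E'
from h import *
w=eyes.snapshot('wrist'); a=eyes.snapshot('scene'); b=eyes.snapshot('side')
q=lambda p,z:atz(w,np.array(p)/1.5,z).round(4)
P=[q(p,.056) for p in((316,119),(394,126),(386,224),(311,217))]
print('blk',P,np.mean(P,0))
for e in ((P[1]-P[0]),(P[2]-P[3])): print('y dir',np.degrees(np.arctan2(-e[1],-e[0])),np.linalg.norm(e))
for e in ((P[0]-P[3]),(P[1]-P[2])): print('x dir',np.degrees(np.arctan2(e[1],e[0])),np.linalg.norm(e))
print('handles',q((304,198),.175),q((372,198),.175),'pivot',q((346,196),.08))
print('ring',q((180,134),.022),'stop',q((178,133),.02))
T=[q(p,.014) for p in((127,57),(238,99),(207,217),(101,180))];print('tray',T,np.mean(T,0))
print('red',[q(p,.0) for p in((120,185),(120,228),(207,233),(255,245))],[q(p,0) for p in((427,160),(470,180),(410,243),(388,287))])
print('shaft',q((708,216),.113))
print('nadir px',proj(w,[[*ray(w,(0,0))[0][:2],0]])*1.5, w['mtx'])
for n,s in(('w',w),('a',a),('b',b)):
  for l in('pliers_grip','ring_center','block','stopper'):
    print(n,l,[(np.round(d['bbox'],1).tolist(),round(d['conf'],2)) for d in nets.masks_of(s,l)][:3])
# ring close
save(w,'w1c.png',(60,25,170,160),5)
E
```

```text
blk [array([0.5567, 0.1526, 0.056 ]), array([0.5732, 0.0737, 0.056 ]), array([0.4742, 0.0526, 0.056 ]), array([0.458 , 0.1332, 0.056 ])] [0.515525 0.103025 0.056   ]
y dir 101.81178048242961 0.08060682353250254
y dir 101.36460400276441 0.08221192127666158
x dir 11.120027095795773 0.10058851823145616
x dir 12.031503637435785 0.1012235644501813
handles [0.4893 0.1258 0.175 ] [0.5048 0.0738 0.175 ] pivot [0.4926 0.1008 0.08  ]
ring [0.5002 0.3002 0.022 ] stop [0.5005 0.3035 0.02  ]
tray [array([0.5617, 0.372 , 0.014 ]), array([0.5547, 0.2482, 0.014 ]), array([0.416 , 0.2578, 0.014 ]), array([0.423 , 0.3839, 0.014 ])] [0.48885  0.315475 0.014   ]
red [array([0.4207, 0.3701, 0.    ]), array([0.3687, 0.3635, 0.    ]), array([0.3934, 0.2595, 0.    ]), array([0.3957, 0.1994, 0.    ])] [array([0.5538, 0.0257, 0.    ]), array([ 0.5467, -0.0307,  0.    ]), array([0.4535, 0.015 , 0.    ]), array([0.3912, 0.0248, 0.    ])]
shaft [ 0.5762 -0.2371  0.113 ]
nadir px [[384.73082309 170.37909072]] [[277.37918596   0.         256.08231954]
 [  0.         277.37918596 188.51651814]
 [  0.           0.  
[... 186 characters left out ...]
 102.1], 0.75)]
w block [([209.7, 80.0, 263.9, 151.2], 0.78), ([199.4, 127.9, 239.0, 139.6], 0.55)]
w stopper [([114.5, 81.4, 132.0, 98.8], 0.55)]
a pliers_grip [([227.7, 157.8, 239.7, 205.0], 0.87), ([180.5, 219.2, 238.9, 263.3], 0.85)]
a ring_center [([264.9, 162.3, 286.5, 172.7], 0.56)]
a block [([215.5, 176.8, 263.4, 235.4], 0.6)]
a stopper [([266.9, 160.3, 279.5, 177.6], 0.46)]
b pliers_grip [([312.9, 248.7, 342.6, 309.3], 0.77), ([268.2, 196.6, 322.3, 212.8], 0.74), ([279.5, 163.0, 296.8, 218.0], 0.6)]
b ring_center [([262.9, 271.3, 291.7, 286.4], 0.65), ([137.7, 231.0, 186.7, 304.5], 0.38)]
b block [([253.2, 180.6, 301.5, 240.2], 0.69)]
b stopper [([274.7, 277.2, 290.6, 288.9], 0.69)]
```

Call:
{"op": "play_rows", "data": {
  "plan": [
    [[0.03,0.05,-0.1],[0,0,0],-1],
    [[0.06,0.1,-0.2],[0,0,0],-1],
    [[0.09,0.15,-0.3],[0,0,0],-1],
    [[0.12,0.2,-0.4],[0,0,0],-1],
    [[0.15,0.25,-0.5],[0,0,0],-1],
    [[0.18,0.3,-0.6],[0,0,0],-1],
    [[0.21,0.35,-0.7],[0,0,0],-1],
    [[0.24,0.4,-0.8],[0,0,0],-1],
    [[0.27,0.45,-0.9],[0,0,0],-1],
    [[0.28,0.48,-1],[0,0,0],-1]
  ]
}}

```text
time_s: 7.63
eef_pos: [0.4933, 0.0978, 0.2433]
tool_rot: [[0.958, 0.287, 0.0], [0.287, -0.958, 0.0], [0.0, -0.0, -1.0]]
force: [0.0, -0.2, 1.2]
grip_width: 0.999
finger_force: 0.0
```

```bash
python3 - <<'E'
from h import *
w=eyes.snapshot('wrist'); save(w,'w2.png',(130,60,390,255),3)
o=sensors.get_obs();print(o['eef_pos'],o['time_s'])
np.savez('w2.npz',mtx=w['mtx'],rvec=w['rvec'],tvec=w['tvec'])
print([(np.round(d['bbox'],1).tolist(),round(d['conf'],2)) for d in nets.masks_of(w,'pliers_grip')][:3])
E
```

```text
[0.49216858 0.09797412 0.24131119] 7.6833
[([280.2, 131.4, 354.8, 237.5], 0.84), ([223.8, 161.0, 289.7, 191.3], 0.69), ([67.1, 154.1, 179.3, 208.9], 0.61)]
```

View pics/w2.png

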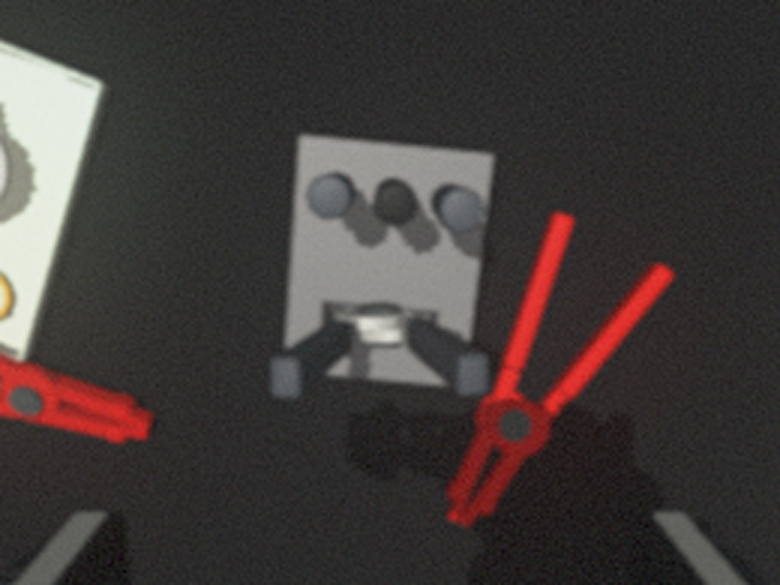

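Handle tops are at crop px (286,376) and (472,373), with the pivot at (378,325) and the pocket ends at (327,312) and (437,318).

```bash
python3 - <<'E'
from h import *
w=dict(np.load('w2.npz'))
q=lambda p,z:atz(w,np.array(p)/3+[130,60],z)
L,R=q((286,376),.175),q((472,373),.175);print(L,R,(L+R)/2,np.degrees(np.arctan2(*(L-R)[1::-1])),np.linalg.norm(L-R))
L,R=q((271,376),.175),q((488,373),.175);print('outer',(L+R)/2,np.linalg.norm(L-R))
print('pivot',q((378,325),.075))
P=[q(p,.056) for p in((299,135),(494,155),(283,373),(478,388))];print(P,np.mean(P,0))
for e in ((P[0]-P[2]),(P[1]-P[3])): print('x dir',np.degrees(np.arctan2(e[1],e[0])),np.linalg.norm(e))
e=P[0]-P[1];print('y',np.degrees(np.arctan2(e[1],e[0])),np.linalg.norm(e))
print('pocket',q((327,312),.056),q((437,318),.056))
E
```

```text
[0.48895915 0.12515321 0.175     ] [0.50545071 0.07299938 0.175     ] [0.49720493 0.0990763  0.175     ] 107.54746767962524 0.054699119408851415
outer [0.49724624 0.09893765 0.175     ] 0.06381317284217712
pivot [0.49267528 0.09806124 0.075     ]
[array([0.55571427, 0.15063048, 0.056     ]), array([0.57104665, 0.07150869, 0.056     ]), array([0.45652758, 0.13106114, 0.056     ]), array([0.47459289, 0.04639651, 0.056     ])] [0.51447035 0.09989921 0.056     ]
x dir 11.161002488600882 0.10109875792369763
x dir 14.593246975100392 0.09966920276924253
y 100.96696563573657 0.08059366661925219
pocket [0.48831195 0.1198058  0.056     ] [0.49940091 0.07337211 0.056     ]
```

Call:
{"op": "play_rows", "data": {
  "plan": [
    [[0.01,0,-0.1],[0,0,0],-1],
    [[0.02,0.01,-0.2],[0,0,0],-1],
    [[0.03,0.01,-0.3],[0,0,0],-1],
    [[0.035,0.015,-0.4],[0,0,0],-1],
    [[0.035,0.015,-0.5],[0,0,0],-1],
    [[0.035,0.015,-0.6],[0,0,0],-1],
    [[0.035,0.015,-0.7],[0,0,0],-1],
    [[0.035,0.015,-0.8],[0,0,0],-1],
    [[0.035,0.015,-0.9],[0,0,0],-1],
    [[0.035,0.015,-1],[0,0,0],-1]
  ]
}}

```text
time_s: 8.57
eef_pos: [0.4963, 0.0986, 0.1434]
tool_rot: [[0.958, 0.287, -0.0], [0.287, -0.958, -0.0], [-0.0, 0.0, -1.0]]
force: [-0.1, -0.3, 0.2]
grip_width: 0.998
finger_force: 0.0
```

Call:
{"op": "play_rows", "data": {
  "plan": [
    [[0,0,-0.08],[0,0,0],-1],
    [[0,0,-0.15],[0,0,0],-1],
    [[0,0,-0.15],[0,0,0],-0.8],
    [[0,0,-0.15],[0,0,0],-0.7],
    [[0,0,-0.15],[0,0,0],-0.6],
    [[0,0,-0.15],[0,0,0],-0.55],
    [[0,0,-0.15],[0,0,0],-0.5],
    [[0,0,-0.15],[0,0,0],-0.5],
    [[0,0,-0.15],[0,0,0],-0.5],
    [[0,0,-0.15],[0,0,0],-0.5]
  ]
}}

```text
time_s: 9.4
eef_pos: [0.4974, 0.0987, 0.1304]
tool_rot: [[0.958, 0.287, 0.002], [0.287, -0.958, 0.0], [0.002, 0.0, -1.0]]
force: [-0.1, 0.7, 6.5]
grip_width: 0.755
finger_force: 8.6
```

Call:
{"op": "play_rows", "data": {
  "plan": [
    [[0,0,0],[0,0,0],-0.51],
    [[0,0,0.01],[0,0,0],-0.51],
    [[0,0,0.02],[0,0,0],-0.51],
    [[0,0,0.03],[0,0,0],-0.51],
    [[0,0,0.05],[0,0,0],-0.51],
    [[0,0,0.07],[0,0,0],-0.51],
    [[0,0,0.09],[0,0,0],-0.51],
    [[0,0,0.1],[0,0,0],-0.51],
    [[0,0,0.1],[0,0,0],-0.51],
    [[0,0,0.1],[0,0,0],-0.51]
  ]
}}

```text
time_s: 10.23
eef_pos: [0.4965, 0.0986, 0.1395]
tool_rot: [[0.958, 0.287, 0.0], [0.287, -0.958, -0.0], [0.0, 0.0, -1.0]]
force: [0.3, 1.0, -2.1]
grip_width: 0.756
finger_force: 7.0
```

```bash
python3 - <<'E'
from h import *
w=eyes.snapshot('wrist');a=eyes.snapshot('side')
for i in range(2):
  o=sensors.get_obs();print(o['eef_pos'],o['time_s'],o['force'],o['finger_force'],o['grip_width'])
A=cv2.resize(w['img'][110:250,180:360,::-1],(540,420),interpolation=3)
B=cv2.resize(a['img'][120:260,260:340,::-1],(240,420),interpolation=3)
cv2.imwrite('pics/w3.png',np.hstack([A,B]))
E
```

```text
[0.49632561 0.09859458 0.13936476] 10.3333 [-0.21196028  0.51596609 -2.21956183] 7.009882349520922 0.7556647937266984
[0.49632561 0.09859458 0.13936476] 10.3333 [-0.21196028  0.51596609 -2.21956183] 7.009882349520922 0.7556647937266984
```

View pics/w3.png

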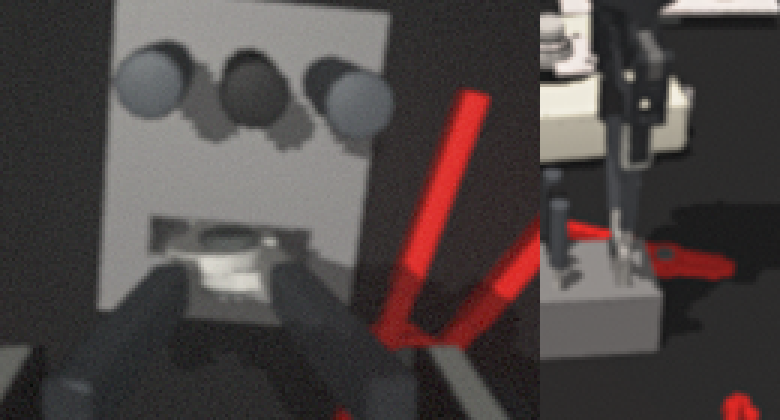

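Pliers held at 7 N, jaws together, and clear of the floor. Lifting and moving so the ring is visible ahead of the pliers.

Call:
{"op": "play_rows", "data": {
  "plan": [
    [[0,0,0.04],[0,0,0],-0.51],
    [[0,0,0.1],[0,0,0],-0.51],
    [[0,0,0.18],[0,0,0],-0.51],
    [[0,0,0.27],[0,0,0],-0.51],
    [[0,0,0.36],[0,0,0],-0.51],
    [[0,0,0.45],[0,0,0],-0.51],
    [[0,0,0.54],[0,0,0],-0.51],
    [[0,0,0.62],[0,0,0],-0.51],
    [[0,0,0.67],[0,0,0],-0.51],
    [[0,0,0.7],[0,0,0],-0.51]
  ]
}}

```text
time_s: 11.17
eef_pos: [0.4969, 0.0986, 0.2105]
tool_rot: [[0.958, 0.287, 0.001], [0.287, -0.958, -0.0], [0.001, 0.0, -1.0]]
force: [-0.1, -0.5, -1.4]
grip_width: 0.756
finger_force: 7.0
```

Call:
{"op": "play_rows", "data": {
  "plan": [
    [[-0.01,0.03,0],[0,0,0],-0.51],
    [[-0.03,0.08,0],[0,0,0],-0.51],
    [[-0.05,0.16,0],[0,0,0],-0.51],
    [[-0.08,0.26,0],[0,0,0],-0.51],
    [[-0.12,0.38,0],[0,0,0],-0.51],
    [[-0.15,0.5,0],[0,0,0],-0.51],
    [[-0.18,0.62,0],[0,0,0],-0.51],
    [[-0.21,0.74,0],[0,0,0],-0.51],
    [[-0.24,0.87,0],[0,0,0],-0.51],
    [[-0.27,1,0],[0,0,0],-0.51]
  ]
}}

```text
time_s: 12.0
eef_pos: [0.4688, 0.2002, 0.2094]
tool_rot: [[0.958, 0.287, -0.0], [0.287, -0.958, -0.0], [-0.0, 0.0, -1.0]]
force: [0.2, -0.7, -1.0]
grip_width: 0.753
finger_force: 7.0
```

Call:
{"op": "play_rows", "data": {
  "plan": [
    [[-0.03,0.13,0],[0,0,0],-0.51],
    [[-0.06,0.26,0],[0,0,0],-0.51],
    [[-0.09,0.39,0],[0,0,0],-0.51],
    [[-0.12,0.51,0],[0,0,0],-0.51],
    [[-0.15,0.62,0],[0,0,0],-0.51],
    [[-0.17,0.72,0],[0,0,0],-0.51],
    [[-0.19,0.8,0],[0,0,0],-0.51],
    [[-0.2,0.86,0],[0,0,0],-0.51],
    [[-0.2,0.9,0],[0,0,0],-0.51],
    [[-0.2,0.9,0],[0,0,0],-0.51]
  ]
}}

```text
time_s: 12.83
eef_pos: [0.4639, 0.2498, 0.2094]
tool_rot: [[0.939, 0.345, -0.013], [0.345, -0.938, 0.032], [-0.001, -0.034, -0.999]]
force: [0.0, 0.7, -1.3]
grip_width: 0.756
finger_force: 7.0
```

```bash
python3 - <<'E'
from h import *
w=eyes.snapshot('wrist')
o=sensors.get_obs();print(o['eef_pos'],o['time_s'],o['force'],o['finger_force'],o['grip_width'])
A=cv2.resize(w['img'][90:290,130:390,::-1],(780,600),interpolation=3)
cv2.imwrite('pics/w4.png',A); np.savez('w4.npz',mtx=w['mtx'],rvec=w['rvec'],tvec=w['tvec'])
for l in('ring_center','stopper','pliers_tips'):print(l,[(np.round(d['bbox'],1).tolist(),round(d['conf'],2)) for d in nets.boxes_of(w,l)][:2])
E
```

```text
[0.46378545 0.2497869  0.20944377] 12.8833 [ 0.40788953  0.73898967 -1.33563238] 7.010475732386112 0.7526653869804367
ring_center [([215.3, 102.0, 256.2, 142.4], 0.76)]
stopper [([224.2, 113.1, 249.3, 137.7], 0.74)]
pliers_tips [([385.4, 165.7, 484.4, 262.5], 0.87), ([197.3, 175.8, 320.7, 259.9], 0.79)]
```

View pics/w4.png

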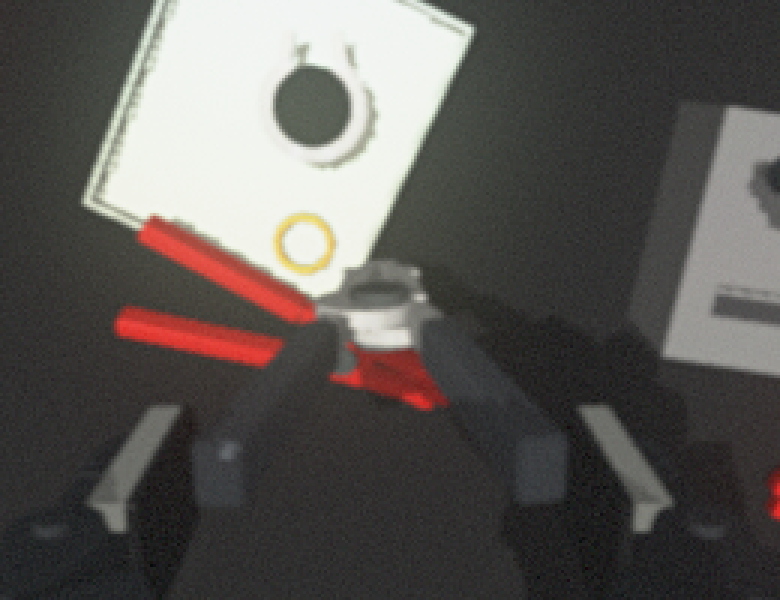

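The arm stopped short because joint 6 hit its range limit. A half turn gives the same grasp and the ring's gap points roughly +x, so I'll turn about +172° about the pliers' axis. The ring is at crop (313,107) with its ears at (300,45) and (350,50).

Call:
{"op": "play_rows", "data": {
  "plan": [
    [[0,0,0],[0,0,0.03],-0.51],
    [[0,0,0],[0,0,0.08],-0.51],
    [[0,0,0],[0,0,0.15],-0.51],
    [[0,0,0],[0,0,0.22],-0.51],
    [[0,0,0],[0,0,0.29],-0.51],
    [[0,0,0],[0,0,0.36],-0.51],
    [[0,0,0],[0,0,0.43],-0.51],
    [[0,0,0],[0,0,0.5],-0.51],
    [[0,0,0],[0,0,0.57],-0.51],
    [[0,0,0],[0,0,0.64],-0.51]
  ]
}}

```text
time_s: 13.87
eef_pos: [0.4636, 0.2495, 0.2095]
tool_rot: [[0.207, 0.978, -0.034], [0.978, -0.207, 0.006], [-0.001, -0.034, -0.999]]
force: [0.2, 0.4, -0.9]
grip_width: 0.756
finger_force: 7.0
```

```bash
python3 - <<'E'
from h import *
o=sensors.get_obs();print(o['joints'],o['eef_pos'])
w=dict(np.load('w4.npz'))
q=lambda p,z:atz(w,np.array(p)/3+[130,90],z)
c=q((313,107),.023);e1=q((300,42),.022);e2=q((352,48),.022);m=(e1+e2)/2
print(c,e1,e2,np.degrees(np.arctan2(*(m-c)[1::-1])),np.linalg.norm(m-c),np.linalg.norm(e1-e2))
img=cv2.imread('pics/w4.png')
E
```

```text
[ 20.7287301   17.38729401  -0.69544933  73.60713908   1.01260735
 122.63772671] [0.46364107 0.24952147 0.20947333]
[0.49906692 0.29894342 0.023     ] [0.52181237 0.31251552 0.022     ] [0.52692158 0.29161533 0.022     ] 7.0346881928238 0.025511560621099633 0.02151562850430375
```

Call:
{"op": "play_rows", "data": {
  "plan": [
    [[0.02,0.02,0],[0,-0.002,0],-0.51],
    [[0.05,0.05,0],[-0.001,-0.005,0],-0.51],
    [[0.11,0.1,0],[-0.001,-0.008,0],-0.51],
    [[0.19,0.16,0],[-0.002,-0.011,0],-0.51],
    [[0.28,0.24,0],[-0.003,-0.014,0],-0.51],
    [[0.37,0.32,0],[-0.003,-0.017,0],-0.51],
    [[0.46,0.39,0],[-0.004,-0.02,0],-0.51],
    [[0.54,0.46,0],[-0.004,-0.022,0],-0.51],
    [[0.59,0.51,0],[-0.004,-0.022,0],-0.51],
    [[0.62,0.53,0],[-0.004,-0.022,0],-0.51]
  ]
}}

```text
time_s: 14.7
eef_pos: [0.5265, 0.3038, 0.2091]
tool_rot: [[0.212, 0.977, 0.001], [0.977, -0.212, 0.0], [0.001, 0.001, -1.0]]
force: [0.3, -0.5, -2.4]
grip_width: 0.756
finger_force: 7.0
```

Call:
{"op": "play_rows", "data": {
  "plan": [
    [[0,0,0],[0,0,0.02],-0.51],
    [[0,0,0],[0,0,0.06],-0.51],
    [[0,0,0],[0,0,0.12],-0.51],
    [[0,0,0],[0,0,0.19],-0.51],
    [[0,0,0],[0,0,0.26],-0.51],
    [[0,0,0],[0,0,0.33],-0.51],
    [[0,0,0],[0,0,0.4],-0.51],
    [[0,0,0],[0,0,0.47],-0.51],
    [[0,0,0],[0,0,0.54],-0.51],
    [[0,0,0],[0,0,0.6],-0.51]
  ]
}}

```text
time_s: 15.53
eef_pos: [0.5256, 0.3027, 0.2094]
tool_rot: [[-0.67, 0.743, 0.0], [0.743, 0.67, 0.0], [0.0, 0.0, -1.0]]
force: [0.5, 0.1, -1.7]
grip_width: 0.749
finger_force: 7.0
```

Call:
{"op": "play_rows", "data": {
  "plan": [
    [[0,0,0],[0,0,0.07],-0.51],
    [[0,0,0],[0,0,0.14],-0.51],
    [[0,0,0],[0,0,0.21],-0.51],
    [[0,0,0],[0,0,0.28],-0.51],
    [[0,0,0],[0,0,0.35],-0.51],
    [[0,0,0],[0,0,0.42],-0.51],
    [[0,0,0],[0,0,0.49],-0.51],
    [[0,0,0],[0,0,0.55],-0.51],
    [[0,0,0],[0,0,0.59],-0.51],
    [[0,0,0],[0,0,0.61],-0.51]
  ]
}}

```text
time_s: 16.37
eef_pos: [0.5256, 0.3026, 0.2094]
tool_rot: [[-0.993, -0.118, -0.0], [-0.118, 0.993, 0.0], [0.0, 0.001, -1.0]]
force: [-0.0, -0.4, -1.6]
grip_width: 0.759
finger_force: 7.0
```

```bash
python3 - <<'E'
from h import *
w=eyes.snapshot('wrist');a=eyes.snapshot('side');s=eyes.snapshot('scene')
o=sensors.get_obs();print(o['eef_pos'],o['time_s'],o['force'],o['finger_force'],o['grip_width'],o['joints'])
A=cv2.resize(w['img'][90:290,156:356,::-1],(600,600),interpolation=3)
B=cv2.resize(a['img'][190:300,240:313,::-1],(200,300),interpolation=3)
C=cv2.resize(s['img'][90:200,240:313,::-1],(200,300),interpolation=3)
cv2.imwrite('pics/w5.png',np.hstack([A,np.vstack([B,C])]))
for n,x in(('w5',w),('s5',a),('c5',s)): np.savez(n+'.npz',**{k:x[k] for k in('mtx','rvec','tvec','img')})
for l in('ring_center','stopper','pliers_tips'):print(l,[(np.round(d['bbox'],1).tolist(),round(d['conf'],2)) for d in nets.boxes_of(w,l)][:2])
E
```

```text
[0.52561528 0.30269857 0.20942308] 16.5167 [-0.28222115  0.2485218  -1.79717556] 7.010230519808829 0.7562614641175744 [2.39248819e+01 2.54105842e+01 1.11058950e+01 7.57006335e+01
 3.95108869e-02 1.73100779e+01]
ring_center [([239.8, 128.0, 272.5, 170.5], 0.72), ([11.4, 96.5, 146.0, 193.7], 0.17)]
stopper [([246.4, 133.7, 271.5, 161.6], 0.85), ([196.1, 178.9, 320.7, 258.6], 0.47)]
pliers_tips [([180.5, 43.2, 315.8, 100.0], 0.68), ([1.5, 28.1, 55.2, 161.7], 0.57)]
```

View pics/w5.png

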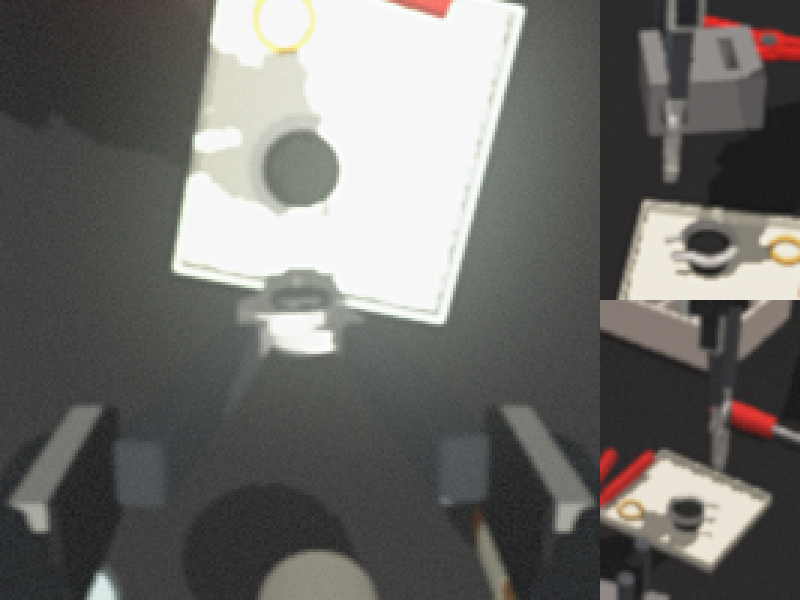

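```bash
cat > ov.py <<'E'
from h import *
def ringpts(c,yaw):
    R=np.array([[np.cos(yaw),-np.sin(yaw)],[np.sin(yaw),np.cos(yaw)]])
    t=np.radians(np.arange(25,336,10)); P=[]
    for r,z in((23,.024),(17,.024)): P+= [(r*np.cos(a),r*np.sin(a),z) for a in t]
    for s in(1,-1):
        for x,y in((16,9.5),(19,9),(22,8.5),(26,7.9),(30.5,7.25)): P.append((x,s*y,.024))
    P=np.array(P); o=P.copy(); o[:,:2]=P[:,:2]/1000@R.T+c; return o
def plpts(tip,yaw):
    y=np.array([-np.sin(yaw),np.cos(yaw),0]); z=np.array([0,0,1.])
    return np.array([tip+y*a/1000+z*b/1000 for a,b in((-5,0),(0,0),(5,0),(-5,10),(5,10),(-9.5,10),(9.5,10),(0,30),(0,60))])
def panel(s,pts,ctr,col,k=10,w=40,h=30):
    u,v=int(ctr[0]-w/2),int(ctr[1]-h/2)
    im=cv2.resize(s['img'][v:v+h,u:u+w,::-1],(w*k,h*k),interpolation=3)
    for p in proj(s,pts):
        x,y=((p-[u,v]+.5)*k).astype(int); cv2.circle(im,(x,y),1,col,-1)
    return im
E
python3 - <<'E'
from ov import *
a=dict(np.load('s5.npz'));b=dict(np.load('c5.npz'))
c=np.array([.4995,.2995]);yw=np.radians(7)
rp=ringpts(c,yw);pp=plpts(np.array([.5257,.3027,.2094-.1194]),yw)
f=lambda s,P:proj(s,P).mean(0)
top=np.hstack([panel(a,rp,f(a,rp),(0,0,255)),panel(b,rp,f(b,rp),(0,0,255))])
bot=np.hstack([panel(a,pp,f(a,pp),(0,0,255)),panel(b,pp,f(b,pp),(0,0,255))])
cv2.imwrite('pics/ov1.png',np.vstack([top,bot]))
E
```

```text
(no output)
```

View pics/ov1.png

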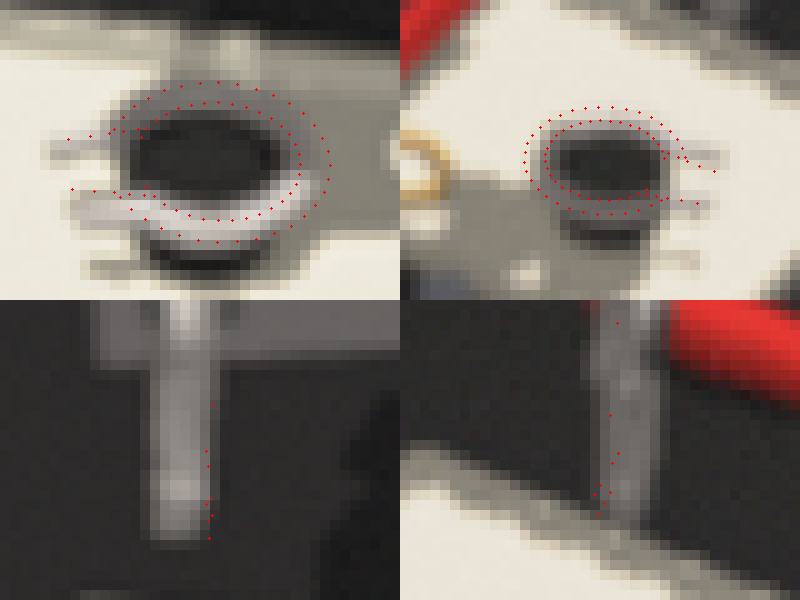

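```bash
python3 - <<'E'
from ov import *
from scipy.optimize import least_squares
a=dict(np.load('s5.npz'));b=dict(np.load('c5.npz'))
c=np.array([.4995,.2995]);yw=np.radians(7)
rp=ringpts(c,yw);pp=plpts(np.array([.5257,.3027,.2094-.1194]),yw)
def org(s,P): m=proj(s,P).mean(0); return np.array([int(m[0]-20),int(m[1]-15)])
px=lambda s,P,p: org(s,P)+np.array(p)/10-.5
obs={'a':dict(L=px(a,rp,(72,208)),R=px(a,rp,(50,152)),C=px(a,rp,(203,155))),
     'b':dict(L=px(b,rp,(320,157)),R=px(b,rp,(308,210)),C=px(b,rp,(208,167)))}
def pts(x):
    cx,cy,y,e=x; R=np.array([[np.cos(y),-np.sin(y)],[np.sin(y),np.cos(y)]])
    g=lambda u,v:np.array([*(R@[u,v]+[cx,cy]),.022])
    return dict(L=g(.0305,.00725+e/2),R=g(.0305,-.00725-e/2),C=g(0,0))
def res(x,w='ab'):
    P=pts(x);return np.concatenate([(proj(s,P[k])[0]-obs[n][k]) for n,s in(('a',a),('b',b)) if n in w for k in 'LRC'])
for w in('ab','a','b'):
    r=least_squares(res,[.5,.3,.2,.004],args=(w,),x_scale=[.001,.001,.1,.001]);print(w,r.x[:2],np.degrees(r.x[2]),r.x[3],r.fun.round(1))
for n,s in(('a',a),('b',b)):
    for k in 'C': print(n,atz(s,obs[n][k],.022))
tip={'a':px(a,pp,(180,240)),'b':px(b,pp,(225,220))}
print('tip tri',tri((a,tip['a']),(b,tip['b'])),'C tri',tri((a,obs['a']['C']),(b,obs['b']['C'])),'L',tri((a,obs['a']['L']),(b,obs['b']['L'])),'R',tri((a,obs['a']['R']),(b,obs['b']['R'])))
for n,s in(('a',a),('b',b)): print(n,atz(s,tip[n],.09),proj(s,[[.5257,.3027,.09]])-tip[n])
w=dict(np.load('w5.npz'));print('wrist C',atz(w,[156+302/3,90+168/3],.022))
E
```

```text
ab [0.50227212 0.29697518] 18.173939533954602 0.003982437460907705 [ 0.2  0.6  0.2 -0.1  0.2  0.3 -0.   0.9  0.2 -0.1  0.1  0.7]
a [0.50278249 0.29593816] 19.156633179066613 0.0020908369804905386 [-0.  0.  0.  0. -0. -0.]
b [0.50091509 0.29911055] 17.189772901804844 0.008387970719538864 [ 0.  -0.  -0.1 -0.   0.   0.1]
a [0.50276973 0.29604456 0.022     ]
b [0.50066807 0.29927589 0.022     ]
tip tri [0.53135169 0.30388262 0.08565246] C tri [0.50216997 0.29752868 0.02373979] L [0.52828477 0.31618326 0.02469954] R [0.53399378 0.29753674 0.02162231]
a [0.53090512 0.30865218 0.09      ] [[ 2.83622764 -1.85251204]]
b [0.53368019 0.29904299 0.09      ] [[-2.04606487 -1.6865332 ]]
wrist C [0.49872847 0.30028797 0.022     ]
```

```bash
cat > lean.py <<'E'
from ov import *
def go(tipxy,tipz,names=('side','scene')):
    o=sensors.get_obs();print(o['eef_pos'].round(4),round(o['time_s'],2),o['finger_force'])
    for n in names:
        s=eyes.snapshot(n)
        for l in('pliers_tips','ring_center'):
          for d in nets.masks_of(s,l)[:4]:
            m=d['region'];v,u=np.nonzero(m);ex=proj(s,[[*tipxy,tipz],[*tipxy,tipz+.06]])
            print(n,l,np.round(d['bbox'],1).tolist(),round(d['conf'],2),m.sum())
            if l=='pliers_tips' and d['bbox'][0]-6<ex[0][0]<d['bbox'][2]+6:
                rows=[(r,u[v==r].mean()+.5,(v==r).sum()) for r in range(v.min(),v.max()+1) if (v==r).any()]
                print('  model tip/pivot px',ex.round(1).tolist());print('  ',[(r,round(float(c),1),int(k)) for r,c,k in rows[::5]])
E
python3 -c "
from lean import *
go((.5257,.3027),.0875)
s=eyes.snapshot('side')
v=s['img'][150:262,268:302].mean(2).astype(int)
for r in range(0,112,6): print(150+r,v[r].tolist())
"
```

```text
[0.5256 0.3027 0.2094] 16.67 7.010192088782787
side pliers_tips [314.8, 254.3, 343.7, 309.1] 0.9 596
side pliers_tips [261.4, 199.1, 272.6, 254.1] 0.82 428
  model tip/pivot px [[268.3, 255.6], [269.1, 231.8]]
   [(201, 269.5, 7), (206, 270.0, 10), (211, 269.0, 10), (216, 269.0, 10), (221, 269.0, 8), (226, 268.0, 8), (231, 267.5, 9), (236, 267.0, 6), (241, 267.0, 6), (246, 266.5, 5), (251, 266.5, 5), (256, 266.5, 3)]
side pliers_tips [263.2, 270.1, 290.1, 277.5] 0.71 55
  model tip/pivot px [[268.3, 255.6], [269.1, 231.8]]
   [(271, 280.5, 7), (276, 270.0, 4)]
side pliers_tips [302.7, 201.7, 320.8, 211.5] 0.54 148
side ring_center [260.4, 269.9, 294.6, 288.9] 0.6 158
scene pliers_tips [280.8, 92.1, 292.4, 153.1] 0.79 457
  model tip/pivot px [[280.9, 150.5], [282.2, 132.6]]
   [(92, 289.5, 5), (97, 289.0, 8), (102, 289.0, 6), (107, 288.0, 6), (112, 284.5, 11), (117, 285.0, 10), (122, 284.5, 9), (127, 284.5, 9), (132, 284.5, 9), (137, 284.0, 8), (142, 284.0, 6), (147, 283.5, 5)]
scene pliers_tips [183.3, 215.6, 244.6, 263.3] 0.59 685
150 [37, 47, 78, 103, 113, 113, 115, 111, 91, 54, 3
[... 2123 characters left out ...]
1, 79, 93, 100, 100, 99, 100, 99, 99, 99, 99, 99, 99, 99, 100, 99, 99, 100, 99, 100, 101, 98, 94, 89, 88, 88, 88, 88, 82, 62, 35, 26]
240 [115, 86, 50, 38, 40, 41, 40, 42, 41, 43, 43, 42, 42, 42, 42, 43, 41, 42, 42, 42, 42, 42, 41, 39, 39, 35, 30, 27, 27, 27, 30, 28, 26, 27]
246 [103, 65, 42, 43, 43, 43, 43, 44, 43, 42, 44, 44, 43, 44, 41, 37, 29, 27, 28, 28, 28, 26, 29, 28, 29, 26, 27, 28, 27, 28, 26, 27, 27, 27]
252 [122, 66, 40, 43, 42, 42, 43, 44, 43, 44, 42, 44, 45, 42, 43, 39, 35, 30, 26, 31, 28, 27, 28, 26, 27, 28, 27, 27, 27, 29, 29, 28, 27, 28]
258 [42, 43, 43, 43, 43, 43, 43, 42, 44, 44, 43, 35, 28, 27, 28, 27, 28, 27, 27, 27, 28, 28, 30, 30, 30, 28, 28, 29, 27, 27, 27, 27, 30, 28]
```

The pliers lean about 2.4° in the pads, tips towards +x; the side mask slope and the triangulation agree on this. The ring's gap yaw is about 18°. Straightening, turning 11° more, and descending partway.

Call:
{"op": "play_rows", "data": {
  "plan": [
    [[0,0.003,-0.02],[0,0.003,0.012],-0.51],
    [[0,0.006,-0.06],[-0.001,0.006,0.025],-0.51],
    [[0,0.01,-0.11],[-0.002,0.01,0.04],-0.51],
    [[0,0.015,-0.17],[-0.003,0.014,0.06],-0.51],
    [[0,0.02,-0.23],[-0.004,0.018,0.08],-0.51],
    [[0,0.025,-0.29],[-0.005,0.021,0.1],-0.51],
    [[0,0.03,-0.34],[-0.006,0.024,0.115],-0.51],
    [[0,0.03,-0.38],[-0.006,0.026,0.122],-0.51],
    [[0,0.03,-0.4],[-0.006,0.026,0.122],-0.51],
    [[0,0.03,-0.4],[-0.006,0.026,0.122],-0.51]
  ]
}}

```text
time_s: 17.85
eef_pos: [0.5253, 0.3055, 0.1687]
tool_rot: [[-0.952, -0.303, -0.041], [-0.303, 0.953, -0.013], [0.043, -0.0, -0.999]]
force: [0.2, -0.4, -2.4]
grip_width: 0.756
finger_force: 7.0
```

```bash
python3 - <<'E'
from lean import *
o=sensors.get_obs();print(o['eef_pos'].round(4),o['finger_force'],o['tool_rot'].round(3).tolist())
a=eyes.snapshot('side');b=eyes.snapshot('scene')
for n,x in(('s6',a),('c6',b)): np.savez(n+'.npz',**{k:x[k] for k in('mtx','rvec','tvec','img')})
c=np.array([.5022,.297]);yw=np.radians(18)
rp=ringpts(c,yw);pp=plpts(np.array([*o['eef_pos'][:2],.0485]),yw)
P=np.vstack([rp,pp])
f=lambda s:(proj(s,rp).mean(0)+proj(s,pp[:3]).mean(0))/2
cv2.imwrite('pics/ov2.png',np.hstack([panel(s,P,f(s),(0,0,255),10,40,60) for s in(a,b)]))
for s in(a,b): print(f(s),[int(f(s)[0]-20),int(f(s)[1]-30)])
E
```

```text
[0.5253 0.3055 0.1687] 7.010259255766869 [[-0.952, -0.303, -0.041], [-0.303, 0.953, -0.013], [0.043, -0.0, -0.999]]
[273.31436993 274.44271766] [253, 244]
[276.11135894 163.57279401] [256, 133]
```

View pics/ov2.png

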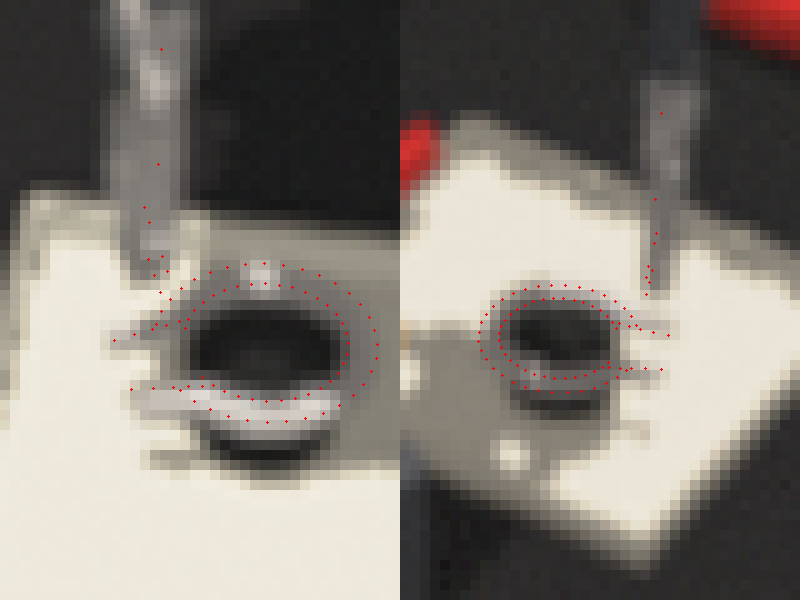

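Both views show the overlay matching the ring at 18–20° yaw, with ear ends at side (112,342)/(135,400). The jaw tips are at side (145,275) and scene (258,292), about 2 mm from the modelled position.

```bash
python3 - <<'E'
from lean import *
a=dict(np.load('s6.npz'));b=dict(np.load('c6.npz'))
for ua,ub in(((14.5,27.8),(25.8,29.3)),((14.3,27.3),(26,28.9))):
    p=np.array([253,244])+ua-.5 if 0 else np.array([252.5,243.5])+ua; q=np.array([255.5,132.5])+ub
    t=tri((a,p),(b,q)); print(t, proj(a,t)-p, proj(b,t)-q)
go((.5275,.3055),.047)
E
```

```text
[0.52783138 0.30460914 0.04664606] [[-0.27947011  0.07010166]] [[-0.19747173 -0.06828012]]
[0.52826205 0.30480164 0.04816923] [[-0.28166336  0.07059219]] [[-0.19902097 -0.06876573]]
[0.5256 0.3057 0.1696] 17.95 7.011470831930637
side pliers_tips [260.8, 195.4, 277.2, 271.1] 0.92 567
  model tip/pivot px [[266.9, 271.6], [267.5, 248.9]]
   [(197, 264.0, 2), (202, 264.0, 4), (207, 264.5, 5), (212, 264.5, 5), (217, 264.5, 5), (222, 268.0, 11), (227, 269.0, 12), (232, 269.0, 10), (237, 269.5, 9), (242, 269.0, 10), (247, 268.0, 10), (252, 268.0, 8), (257, 268.0, 8), (262, 267.5, 7), (267, 268.0, 6), (272, 267.5, 1)]
side pliers_tips [287.9, 199.0, 322.8, 209.4] 0.7 241
side pliers_tips [259.4, 197.5, 268.3, 240.4] 0.58 205
  model tip/pivot px [[266.9, 271.6], [267.5, 248.9]]
   [(197, 263.5, 3), (202, 264.5, 5), (207, 264.5, 5), (212, 264.5, 5), (217, 264.5, 5), (222, 265.0, 4), (227, 265.0, 6), (232, 265.0, 4), (237, 265.5, 3)]
side ring_center [261.4, 271.2, 292.8, 288.2] 0.64 157
side ring_center [221.7, 350.1, 313.5, 372.2] 0.35 868
scene pliers_tips [222.3, 147.6, 262.7, 180.0] 0.95 435
scene pliers_tips [185.2, 218.1, 238.7, 262.7] 0.84 622
scene pliers_tips [281.3, 123.8, 288.9, 162.7] 0.55 264
  model tip/pivot px [[281.1, 161.4], [282.4, 144.5]]
   [(123, 285.0, 4), (128, 284.5, 9), (133, 284.0, 8), (138, 283.5, 7), (143, 283.5, 9), (148, 283.5, 7), (153, 283.0, 6), (158, 282.5, 5)]
scene ring_center [264.3, 161.4, 284.0, 171.3] 0.46 78
```

Tip error is under 1 mm. Descending into the gap.

Call:
{"op": "play_rows", "data": {
  "plan": [
    [[0,0.005,-0.03],[0,0,0.005],-0.51],
    [[-0.005,0.01,-0.07],[0,0,0.01],-0.51],
    [[-0.005,0.01,-0.11],[0,0,0.01],-0.51],
    [[-0.005,0.01,-0.15],[0,0,0.01],-0.51],
    [[-0.005,0.01,-0.19],[0,0,0.01],-0.51],
    [[-0.005,0.01,-0.23],[0,0,0.01],-0.51],
    [[-0.005,0.01,-0.26],[0,0,0.01],-0.51],
    [[-0.005,0.01,-0.29],[0,0,0.01],-0.51],
    [[-0.005,0.01,-0.31],[0,0,0.01],-0.51],
    [[-0.005,0.01,-0.31],[0,0,0.01],-0.51]
  ]
}}

```text
time_s: 19.08
eef_pos: [0.5248, 0.3066, 0.1379]
tool_rot: [[-0.947, -0.318, -0.041], [-0.318, 0.948, -0.014], [0.043, 0.0, -0.999]]
force: [-0.4, -0.6, -1.9]
grip_width: 0.753
finger_force: 7.0
```

```bash
python3 - <<'E'
from lean import *
o=sensors.get_obs();print(o['force'],o['moment'])
go((.5271,.3057),.017)
a=eyes.snapshot('side');v=a['img'][266:292,256:298].mean(2).astype(int)
for r,x in zip(range(266,292),v): print(r,' '.join('%3d'%i for i in x))
E
```

```text
[-0.44625145 -0.58471646 -1.94412343] [ 0.01689997 -0.01887214  0.03866982]
[0.5248 0.3066 0.1379] 19.08 7.023588647134602
side pliers_tips [261.6, 211.5, 276.0, 283.3] 0.92 628
  model tip/pivot px [[266.7, 282.3], [267.4, 260.6]]
   [(211, 263.5, 5), (216, 264.0, 6), (221, 265.0, 6), (226, 265.0, 6), (231, 265.5, 7), (236, 269.0, 14), (241, 269.0, 14), (246, 269.0, 12), (251, 269.5, 11), (256, 268.5, 11), (261, 268.0, 10), (266, 268.0, 8), (271, 268.0, 8), (276, 267.5, 7), (281, 268.0, 6)]
side pliers_tips [299.6, 198.4, 322.3, 212.2] 0.59 217
side pliers_tips [312.1, 252.2, 345.3, 310.0] 0.56 598
side ring_center [261.0, 210.7, 279.5, 284.7] 0.68 582
side ring_center [269.2, 272.5, 291.8, 288.3] 0.66 77
scene pliers_tips [184.3, 217.7, 241.4, 261.7] 0.96 641
scene pliers_tips [221.5, 142.5, 260.8, 180.9] 0.83 388
scene pliers_tips [285.1, 136.9, 287.7, 158.3] 0.47 125
  model tip/pivot px [[280.5, 169.3], [281.6, 153.1]]
   [(134, 283.5, 3), (139, 284.0, 6), (144, 283.0, 6), (149, 283.0, 6), (154, 282.5, 5)]
scene ring_center [265.9, 163.9, 283.5, 170.9] 0.6 98
266 166 159 168 171
[... 3752 characters left out ...]
 125 123 122
288 229 229 229 229 229 229 229 230 230 230 226 194 139 121 124 120 106  77  44  32  41  52  60  66  65  59  46  36  49  80 111 126 128 127 128 127 127 127 128 127 127 125
289 230 229 229 229 229 229 229 229 230 232 231 204 145 128 132 134 130 116  89  57  35  29  26  26  26  27  33  49  78 107 123 128 127 127 128 127 127 127 126 126 126 125
290 229 229 230 229 229 229 229 230 230 230 230 214 186 178 180 181 183 179 153 116  92  78  63  54  55  63  83 103 118 127 126 127 127 126 127 126 126 125 124 124 124 123
291 229 229 229 229 229 229 230 229 229 230 230 229 228 229 229 230 231 229 214 187 173 149 119 107 107 120 152 178 179 162 133 124 123 124 124 123 124 127 131 132 130 135
```

Call:
{"op": "play_rows", "data": {
  "plan": [
    [[0,0,0],[0,0,0],-0.48],
    [[0,0,0.002],[0,0,0],-0.44],
    [[0,0,0.005],[0,0,0],-0.4],
    [[0,0,0.009],[0,0,0],-0.36],
    [[0,0,0.013],[0,0,0],-0.32],
    [[0,0,0.017],[0,0,0],-0.28],
    [[0,0,0.021],[0,0,0],-0.24],
    [[0,0,0.025],[0,0,0],-0.2],
    [[0,0,0.028],[0,0,0],-0.16],
    [[0,0,0.03],[0,0,0],-0.16]
  ]
}}

```text
time_s: 20.27
eef_pos: [0.5251, 0.3066, 0.1415]
tool_rot: [[-0.947, -0.318, -0.04], [-0.318, 0.948, -0.013], [0.042, -0.0, -0.999]]
force: [-0.2, -1.6, -1.5]
grip_width: 0.578
finger_force: 11.3
```

Call:
{"op": "play_rows", "data": {
  "plan": [
    [[0,0,0.003],[0,0,0],-0.12],
    [[0,0,0.006],[0,0,0],-0.07],
    [[0,0,0.009],[0,0,0],-0.02],
    [[0,0,0.012],[0,0,0],0.03],
    [[0,0,0.015],[0,0,0],0.08],
    [[0,0,0.018],[0,0,0],0.13],
    [[0,0,0.021],[0,0,0],0.18],
    [[0,0,0.023],[0,0,0],0.23],
    [[0,0,0.025],[0,0,0],0.28],
    [[0,0,0.025],[0,0,0],0.28]
  ]
}}

```text
time_s: 21.1
eef_pos: [0.5251, 0.3067, 0.144]
tool_rot: [[-0.947, -0.318, -0.04], [-0.318, 0.948, -0.013], [0.042, 0.0, -0.999]]
force: [0.9, -0.2, -1.2]
grip_width: 0.364
finger_force: 14.2
```

Call:
{"op": "play_rows", "data": {
  "plan": [
    [[0,0,0.001],[0,0,0],0.31],
    [[0,0,0.001],[0,0,0],0.34],
    [[0,0,0.001],[0,0,0],0.36],
    [[0,0,0.001],[0,0,0],0.38],
    [[0,0,0.001],[0,0,0],0.4],
    [[0,0,0.001],[0,0,0],0.4],
    [[0,0,0.001],[0,0,0],0.4],
    [[0,0,0.001],[0,0,0],0.4],
    [[0,0,0.001],[0,0,0],0.4],
    [[0,0,0.001],[0,0,0],0.4]
  ]
}}

```text
time_s: 21.93
eef_pos: [0.5251, 0.3067, 0.1441]
tool_rot: [[-0.947, -0.318, -0.04], [-0.318, 0.948, -0.013], [0.042, 0.0, -0.999]]
force: [0.6, 0.4, -0.9]
grip_width: 0.311
finger_force: 45.2
```

```bash
python3 - <<'E'
from lean import *
o=sensors.get_obs();print(o['force'],o['moment'],o['grip_width'],o['finger_force'])
go((.5271,.3057),.019)
for n,(v0,v1,u0,u1) in(('side',(268,292,256,298)),('scene',(156,180,258,292))):
    a=eyes.snapshot(n);v=a['img'][v0:v1,u0:u1].mean(2).astype(int)
    for r,x in zip(range(v0,v1),v): print(r,' '.join('%3d'%i for i in x))
E
```

```text
[ 0.62535041  0.42108925 -0.93973635] [ 0.03618331 -0.14813764  0.01183557] 0.3108694025578044 45.20493507385254
[0.5251 0.3067 0.1441] 21.93 45.20493507385254
side pliers_tips [314.9, 252.7, 347.0, 306.4] 0.79 647
side pliers_tips [220.1, 126.2, 312.8, 179.6] 0.74 1804
  model tip/pivot px [[266.7, 281.6], [267.4, 259.8]]
   [(127, 240.7, 6), (132, 246.4, 31), (137, 252.1, 33), (142, 256.6, 35), (147, 260.0, 39), (152, 268.0, 43), (157, 268.0, 41), (162, 266.4, 39), (167, 268.5, 41), (172, 257.6, 38), (177, 237.5, 9)]
side pliers_tips [259.6, 223.9, 273.5, 286.4] 0.68 560
  model tip/pivot px [[266.7, 281.6], [267.4, 259.8]]
   [(225, 264.0, 2), (230, 268.5, 11), (235, 269.0, 12), (240, 268.5, 11), (245, 268.0, 10), (250, 268.5, 9), (255, 268.5, 9), (260, 267.5, 9), (265, 267.5, 9), (270, 267.0, 8), (275, 267.5, 9), (280, 268.0, 8), (285, 268.5, 7)]
side pliers_tips [289.0, 198.3, 321.9, 214.9] 0.56 237
side ring_center [262.5, 268.8, 290.1, 291.6] 0.68 157
scene pliers_tips [220.0, 143.0, 259.1, 178.6] 0.95 432
scene pliers_tips [185.2, 215.7, 244.1, 265.1] 0.71 740
scene pliers_ti
[... 7039 characters left out ...]

175 126 126 128 128 128 128 129 128 128 128 124 123 133 129 113 110 111 117 124 132 163 212 222 225 226 226 226 226 226 227 225 218 187 140
176 125 126 126 128 129 128 128 130 129 129 130 150 185 179 141 126 125 125 126 128 143 174 197 222 227 226 226 226 227 226 219 194 147 104
177 118 122 123 126 127 128 128 127 129 127 129 143 167 165 138 127 126 129 127 125 127 137 170 220 226 226 227 226 227 220 196 153 111  76
178 108 119 121 122 124 126 126 128 128 127 128 131 134 135 129 126 133 146 149 150 148 149 177 219 227 226 226 227 222 197 156 120  82  56
179  91 103 113 118 122 122 124 125 126 126 127 128 128 133 146 149 167 199 206 206 206 206 212 224 227 226 227 223 203 159 120  88  59  46
```

Squeezed onto the stop. Easing to ~37 N and lifting gently.

Call:
{"op": "play_rows", "data": {
  "plan": [
    [[0,0,0.01],[0,0,0],0.39],
    [[0,0,0.02],[0,0,0],0.38],
    [[0,0,0.04],[0,0,0],0.37],
    [[0,0,0.06],[0,0,0],0.36],
    [[0,0,0.09],[0,0,0],0.36],
    [[0,0,0.12],[0,0,0],0.36],
    [[0,0,0.15],[0,0,0],0.36],
    [[0,0,0.18],[0,0,0],0.36],
    [[0,0,0.2],[0,0,0],0.36],
    [[0,0,0.2],[0,0,0],0.36]
  ]
}}

```text
time_s: 23.17
eef_pos: [0.5254, 0.3069, 0.1648]
tool_rot: [[-0.947, -0.318, -0.039], [-0.318, 0.948, -0.013], [0.041, 0.0, -0.999]]
force: [-0.2, -0.9, -1.8]
grip_width: 0.326
finger_force: 34.3
```

```bash
python3 - <<'E'
from lean import *
o=sensors.get_obs();print(o['force'],o['moment'],o['grip_width'],o['finger_force'])
go((.5271,.3057),.039)
E
```

```text
[-0.16365327 -0.90128771 -1.82379958] [ 0.02702306 -0.10057619 -0.02925645] 0.3255742779731348 34.258405566215515
[0.5254 0.3069 0.1648] 23.17 34.258405566215515
side pliers_tips [313.2, 252.2, 345.9, 310.5] 0.72 734
side pliers_tips [299.9, 202.5, 324.6, 211.7] 0.51 196
side pliers_tips [218.1, 128.2, 313.2, 179.6] 0.19 2041
  model tip/pivot px [[267.0, 274.5], [267.6, 252.1]]
   [(127, 245.5, 8), (132, 246.1, 31), (137, 251.6, 37), (142, 254.3, 36), (147, 259.2, 38), (152, 266.0, 44), (157, 266.8, 50), (162, 266.8, 57), (167, 267.8, 55), (172, 258.2, 39), (177, 236.5, 9)]
side ring_center [266.5, 263.7, 292.5, 282.2] 0.58 169
side ring_center [139.5, 230.1, 185.1, 304.3] 0.3 2475
scene pliers_tips [181.8, 217.8, 240.3, 263.4] 0.93 566
scene pliers_tips [220.6, 142.5, 261.5, 178.2] 0.82 435
scene pliers_tips [280.9, 125.3, 287.8, 169.2] 0.8 227
  model tip/pivot px [[280.9, 163.5], [282.1, 146.8]]
   [(122, 284.5, 5), (127, 284.5, 7), (132, 284.0, 6), (137, 284.0, 6), (142, 283.5, 5), (147, 283.0, 6), (152, 282.5, 5), (157, 282.5, 3), (162, 281.5, 3)]
```

Ring lifted with the pliers (the mask moved with them) at 34 N. Raising to a dark-background spot to measure the ring's pose.

Call:
{"op": "play_rows", "data": {
  "plan": [
    [[0,0,0.05],[0,0,0],0.36],
    [[0,0,0.13],[0,0,0],0.36],
    [[0,0,0.23],[0,0,0],0.36],
    [[0,0,0.34],[0,0,0],0.36],
    [[0,0,0.46],[0,0,0],0.36],
    [[0,-0.04,0.58],[0,0,0],0.36],
    [[0,-0.1,0.7],[0,0,0],0.36],
    [[0,-0.18,0.82],[0,0,0],0.36],
    [[0,-0.27,0.92],[0,0,0],0.36],
    [[0,-0.36,1],[0,0,0],0.36]
  ]
}}

```text
time_s: 24.3
eef_pos: [0.5256, 0.2704, 0.2661]
tool_rot: [[-0.947, -0.319, -0.038], [-0.318, 0.948, -0.012], [0.04, 0.0, -0.999]]
force: [0.6, 0.1, -2.0]
grip_width: 0.322
finger_force: 34.3
```

Call:
{"op": "play_rows", "data": {
  "plan": [
    [[0,-0.08,0.05],[0,0,0],0.36],
    [[0,-0.14,0.1],[0,0,0],0.36],
    [[0,-0.18,0.15],[0,0,0],0.36],
    [[0,-0.2,0.2],[0,0,0],0.36],
    [[0,-0.2,0.23],[0,0,0],0.36],
    [[0,-0.2,0.25],[0,0,0],0.36],
    [[0,-0.2,0.25],[0,0,0],0.36],
    [[0,-0.2,0.25],[0,0,0],0.36],
    [[0,-0.2,0.25],[0,0,0],0.36],
    [[0,-0.2,0.25],[0,0,0],0.36]
  ]
}}

```text
time_s: 25.13
eef_pos: [0.5249, 0.2509, 0.2887]
tool_rot: [[-0.947, -0.319, -0.041], [-0.318, 0.948, -0.013], [0.043, 0.0, -0.999]]
force: [0.7, -0.2, -2.4]
grip_width: 0.321
finger_force: 34.3
```

```bash
python3 - <<'E'
from lean import *
o=sensors.get_obs();print(o['eef_pos'],o['force'],o['grip_width'],o['finger_force'])
for n in('side','scene','wrist'):
    s=eyes.snapshot(n);np.savez('g_'+n+'.npz',**{k:s[k] for k in('mtx','rvec','tvec','img')})
    T=o['eef_pos'];print(n,proj(s,[T-[.025,.008,.1205],T-[0,0,.1205]]).round(1).tolist())
    for l in('ring_center','pliers_tips'):print(l,[(np.round(d['bbox'],1).tolist(),round(d['conf'],2)) for d in nets.boxes_of(s,l)][:2])
for n,(u,v) in(('side',(270,218)),('scene',(273,111))):
    s=np.load('g_'+n+'.npz'); im=s['img'].mean(2).astype(int)
    P=o['eef_pos']-[.025,.008,.1205]; c=proj(s,[P])[0].astype(int); print(n,c)
    for r in range(c[1]-13,c[1]+13): print(r,' '.join('%3d'%i for i in im[r,c[0]-22:c[0]+18]))
E
```

```text
[0.52486771 0.25087593 0.28865304] [ 0.71223979 -0.16847913 -2.39145281] 0.32067917940110063 34.260329604148865
side [[284.1, 205.6], [271.3, 207.2]]
ring_center [([270.5, 198.5, 299.1, 215.1], 0.52)]
pliers_tips [([279.4, 196.0, 324.3, 212.1], 0.81), ([310.6, 251.8, 345.2, 308.6], 0.77)]
scene [[262.5, 135.4], [273.0, 136.7]]
ring_center [([253.7, 130.1, 274.0, 144.3], 0.42)]
pliers_tips [([184.8, 219.1, 242.2, 265.9], 0.89), ([276.3, 90.9, 281.8, 144.1], 0.86)]
wrist [[256.4, 158.5], [256.1, 182.9]]
ring_center [([282.8, 110.1, 304.3, 130.6], 0.72), ([263.0, 139.0, 279.3, 179.0], 0.22)]
pliers_tips [([231.0, 180.1, 281.7, 251.1], 0.81), ([82.6, 29.7, 145.5, 137.5], 0.8)]
side [284 205]
192  42  52  65  80 100 111 106 106 113 115 117 119 111  81  49  40  42  43  42  43  43  43  44  43  42  44  43  42  43  44  43  43  43  45  42  44  42  42  43  45
193  41  52  66  82 105 117 113 109 113 116 119 122 114  84  48  40  41  41  42  42  42  43  43  43  43  44  41  43  43  44  43  44  43  42  43  43  43  43  43  42
194  42  53  66  84 106 118 118 116 120 128 130 128 118  90  59  48  47  47
[... 7440 characters left out ...]
  92  96  98 100 107 100  80  52  41  43  41
144  44  48  57  65  66  53  42  43  42  44  43  43  40  44  43  41  45  53  64  66  70  84  97 101 102  94  82  78  73  66  68  70  72  78  75  60  46  44  41  41
145  47  59  78  89  86  68  47  42  41  45  41  43  43  44  45  48  57  69  74  61  63  95 123 127 123 103  79  61  48  46  45  47  47  48  48  45  44  42  43  42
146  52  74  92  99  90  74  55  42  44  44  41  42  43  41  52  65  83  96  95  83  95 123 131 131 130 126 119  95  76  65  50  41  40  39  40  43  42  44  45  42
147  65  90  98  96  87  75  58  46  41  42  43  41  44  50  70  89  99 104  97 101 124 131 131 127 134 133 131 128 123 109  83  71  56  44  39  40  42  42  40  43
```

Scene view: the ring shows clean against the dark bench, a hollow ellipse at u 254–271, v 129–144. Moving 50 mm so the side view is clean too, then fitting the ring's pose numerically.

Call:
{"op": "play_rows", "data": {
  "plan": [
    [[0,-0.03,0],[0,0,0],0.36],
    [[0,-0.08,0],[0,0,0],0.36],
    [[0,-0.15,0],[0,0,0],0.36],
    [[0,-0.23,0],[0,0,0],0.36],
    [[0,-0.31,0],[0,0,0],0.36],
    [[0,-0.39,0],[0,0,0],0.36],
    [[0,-0.45,0],[0,0,0],0.36],
    [[0,-0.49,0],[0,0,0],0.36],
    [[0,-0.5,0],[0,0,0],0.36],
    [[0,-0.5,0],[0,0,0],0.36]
  ]
}}

```text
time_s: 26.42
eef_pos: [0.5251, 0.2003, 0.2891]
tool_rot: [[-0.947, -0.318, -0.04], [-0.317, 0.948, -0.013], [0.042, 0.0, -0.999]]
force: [-0.2, 0.4, -2.6]
grip_width: 0.322
finger_force: 34.3
```

```bash
cat > fit.py <<'E'
from h import *
from scipy.optimize import minimize
from scipy.spatial.transform import Rotation as Ro
SP=.16; K=4
def half(s):
    t=np.radians(np.linspace(27,180,40)); co=np.stack([23*np.cos(t),23*np.sin(t)],1); ci=np.stack([17*np.cos(t),17*np.sin(t)],1)
    ear=np.array([[16,9],[22,8.5],[30.5,7.25],[30.5,11.25],[20,12]])
    out=[]
    for P in [np.vstack([co[i:i+2],ci[i:i+2][::-1]]) for i in range(39)]+[ear]:
        P=P*[1,s]; d=P-[-20,0]; a=SP*s
        out.append(d@np.array([[np.cos(a),np.sin(a)],[-np.sin(a),np.cos(a)]])+[-20,0])
    return out
POLY=half(1)+half(-1)
def render(cam,p,box):
    u0,v0,u1,v1=box; im=np.zeros(((v1-v0)*K,(u1-u0)*K),np.uint8)
    R=Ro.from_euler('ZYX',p[3:]).as_matrix()
    for z in(-2,-.7,.7,2):
        X=np.vstack([np.c_[q,np.full(len(q),z)] for q in POLY])/1000@R.T+p[:3]
        U=(proj(cam,X)-[u0,v0]+.5)*K*16; i=0
        for q in POLY: cv2.fillPoly(im,[np.round(U[i:i+len(q)]-8).astype(np.int32)],255,shift=4); i+=len(q)
    im=cv2.resize(im.astype(np.float32)/255,None,fx=1/K,fy=1/K,interpolation=cv2.INTER_AREA)
    return cv2.GaussianBlur(im,(0,0),.6)
def fit(obs,x0,prior,fixed=None):
    """obs: list of (cam, soft mask, weight mask, box)"""
    sc=np.array([.004,.004,.004,.1,.1,.1])
    def cost(q):
        p=x0+q*sc
        return sum((w*(render(c,p,b)-m)**2).sum() for c,m,w,b in obs)+.02*((q*sc/prior)**2).sum()*10
    best=None
    for st in np.vstack([np.zeros(6),.5*np.eye(6)[[4,5]],-.5*np.eye(6)[[4,5]]]):
        r=minimize(cost,st,method='Powell',options=dict(maxiter=40,xtol=1e-2,ftol=1e-4))
        r=minimize(cost,r.x,method='Nelder-Mead',options=dict(maxiter=500,xatol=5e-3,fatol=1e-3))
        if best is None or r.fun<best.fun: best=r
    return x0+best.x*sc,best.fun
E
python3 - <<'E'
from fit import *
o=sensors.get_obs();T=o['eef_pos'];print(T,o['force'],o['finger_force'])
obs=[];x0=np.array([*(T-[.025,.0085,.118]),np.radians(19),0,0])
for n in('scene','side'):
    s=eyes.snapshot(n);np.savez('h_'+n+'.npz',**{k:s[k] for k in('mtx','rvec','tvec','img')})
    c=proj(s,[x0[:3]])[0];b=[int(c[0]-22),int(c[1]-16),int(c[0]+22),int(c[1]+16)]
    g=s['img'][b[1]:b[3],b[0]:b[2],2].astype(float); m=np.clip((g-45)/50,0,1).astype(np.float32)
    j=proj(s,[T-[0,0,.1]])[0][0]-b[0]; w=np.ones_like(m); uu=np.arange(m.shape[1])
    w[:, (uu>j-6) if n=='scene' else (uu<j+7)]=0
    obs.append((s,m,w,b)); print(n,b,j)
    if n=='side':
        for r in range(4,30): print(b[1]+r,' '.join('%3d'%i for i in g[r]))
for sel in(obs,obs[:1],obs[1:]):
    p,f=fit(sel,x0.copy(),np.array([.004,.004,.004,.1,.15,.15])); print((p[:3]-T).round(4),np.degrees(p[3:]).round(1),round(f,2))
E
```

```text
[0.52513338 0.20032776 0.28913894] [-0.23168282  0.37435627 -2.56683292] 34.25848066806793
scene [230, 129, 274, 161] 33.51679724953709
side [262, 174, 306, 206] 10.909509237901148
178  94 100 100  95  83  85  99 100 105 109 110 112 116 119  98  58  41  41  43  43  43  42  43  43  43  42  44  43  43  44  43  43  42  43  44  44  43  44  44  44  43  43  44  42
179  79  88  89  82  73  87 108 110 110 110 110 110 116 121  99  57  40  41  43  43  43  43  43  44  43  43  41  43  43  43  43  43  44  43  43  43  44  44  42  43  43  43  44  44
180  69  73  69  62  62  87 110 114 115 116 121 122 121 120  97  56  39  42  43  42  44  43  42  42  42  42  42  42  44  43  42  43  45  41  43  43  43  42  44  43  43  43  43  43
181  63  60  53  49  58  88 111 118 118 119 129 134 126 120  96  55  40  42  43  43  42  42  44  41  43  44  43  42  43  43  43  42  43  44  42  43  43  42  43  44  43  44  42  43
182  52  47  43  43  58  92 113 119 115 116 130 139 131 120  92  55  39  42  41  42  43  42  41  42  42  43  42  43  44  43  42  43  41  43  42  43  43  43  43  43  43  42  41  43
183  47  40  39  45
[... 3207 characters left out ...]
0  43  41  44
201  55  57  70  72  69  64  59  62  75  97 123 136 137 134 133 133 133 135 138 138 117  91  83  82  80  79  77  75  74  75  77  75  69  50  37  32  36  35  37  36  36  36  37  38
202  69  56  69  72  69  64  60  71  96 121 136 140 139 141 140 140 140 140 141 138 116  85  75  77  78  77  76  75  76  76  77  77  73  55  33  27  32  36  40  40  41  38  34  30
203  78  62  69  72  70  63  63  88 120 137 142 141 140 139 139 140 139 140 141 139 117  88  82  85  85  81  77  76  76  76  77  77  74  61  40  27  35  45  51  50  52  47  40  30
[-0.0206 -0.0086 -0.1242] [13.8  4.2 -0.1] 97.34
[-0.0166 -0.0146 -0.1175] [17.6  2.6  0.9] 41.52
[-0.0204  0.0008 -0.118 ] [19.9  3.2 -0. ] 54.92
```

```bash
cat > fit2.py <<'E'
from fit import *
def run(T,files,x0,cut,show=False,th=(45,50),nopr=False):
    cams=[]
    for n,f in files:
        s=dict(np.load(f)); c=proj(s,[x0[:3]])[0];b=[int(c[0]-22),int(c[1]-16),int(c[0]+22),int(c[1]+16)]
        g=s['img'][b[1]:b[3],b[0]:b[2],2].astype(float); m=np.clip((g-th[0])/th[1],0,1).astype(np.float32)
        w=(cv2.dilate(render(s,x0,b),np.ones((9,9)))>.05).astype(np.float32)
        j=proj(s,[T-[0,0,.1]])[0][0]-b[0]; uu=np.arange(m.shape[1])
        w[:,(uu>j-4) if n=='scene' else (uu<j+7)]=0
        if n in cut: w[max(0,cut[n]-b[1]):]=0
        cams.append((s,m,w,b))
    sc=np.array([.004,.004,.004,.1,.1,.1]+[1.]*4)
    def rend(p,i): 
        s,m,w,b=cams[i]; r=render(s,p[:6],b); d=p[6+2*i:8+2*i]
        return cv2.warpAffine(r,np.float32([[1,0,d[0]],[0,1,d[1]]]),r.shape[::-1])
    def cost(q):
        p=np.r_[x0,0,0,0,0]+q*sc
        return sum((cams[i][2]*(rend(p,i)-cams[i][1])**2).sum() for i in range(len(cams)))+.3*(q[6:]**2).sum()+.1*(q[:6]**2).sum()
    best=None
    for st in(np.zeros(10),np.r_[0,0,0,0,.6,0,0,0,0,0]):
        r=minimize(cost,st,method='Powell',options=dict(maxiter=30,xtol=1e-2,ftol=1e-4))
        r=minimize(cost,r.x,method='Nelder-Mead',options=dict(maxiter=1500,xatol=5e-3,fatol=1e-3,adaptive=True))
        if best is None or r.fun<best.fun:best=r
    p=np.r_[x0,0,0,0,0]+best.x*sc
    print('rel',(p[:3]-T).round(4),'yaw pitch roll',np.degrees(p[3:6]).round(1),'off',p[6:].round(2),'cost',round(best.fun,2))
    if show:
        for i in range(len(cams)):
            R=rend(p,i)
            for a,bb,w in zip(cams[i][1],R,cams[i][2]):
                if w.any(): print(''.join(' .:+#'[int(4*x)] if k else '~' for x,k in zip(a,w)),'|',''.join(' .:+#'[int(4*min(x,1))] if k else '~' for x,k in zip(bb,w)))
    return p
E
python3 - <<'E'
from fit2 import *
T=np.array([.5251,.2003,.2891])
x0=np.array([*(T-[.0225,.0085,.119]),np.radians(19),.05,0])
run(T,(('scene','h_scene.npz'),('side','h_side.npz')),x0,{'side':200},True)
E
```

```text
rel [-0.0191 -0.0083 -0.1231] yaw pitch roll [24.5  2.9  4.2] off [-0.24  0.3   0.77 -0.08] cost 51.15
~~~~~~~~~~~~~~~              ~~~~~~~~~~~~~~~ | ~~~~~~~~~~~~~~~              ~~~~~~~~~~~~~~~
~~~~~~~~~~~~                 ~~~~~~~~~~~~~~~ | ~~~~~~~~~~~~                 ~~~~~~~~~~~~~~~
~~~~~~~~~~~                  ~~~~~~~~~~~~~~~ | ~~~~~~~~~~~                  ~~~~~~~~~~~~~~~
~~~~~~~~~~                   ~~~~~~~~~~~~~~~ | ~~~~~~~~~~                   ~~~~~~~~~~~~~~~
~~~~~~~~~                    ~~~~~~~~~~~~~~~ | ~~~~~~~~~                    ~~~~~~~~~~~~~~~
~~~~~~~~                     ~~~~~~~~~~~~~~~ | ~~~~~~~~                     ~~~~~~~~~~~~~~~
~~~~~~~~             :++##:: ~~~~~~~~~~~~~~~ | ~~~~~~~~             .....   ~~~~~~~~~~~~~~~
~~~~~~~~          .:+########~~~~~~~~~~~~~~~ | ~~~~~~~~          .::++++:::.~~~~~~~~~~~~~~~
~~~~~~~~         :+##########~~~~~~~~~~~~~~~ | ~~~~~~~~        .:+++++++++++~~~~~~~~~~~~~~~
~~~~~~~~       .:############~~~~~~~~~~~~~~~ | ~~~~~~~~       .:++++++++++++~~~~~~~~~~~~~~~
~~~~~~~~      .:####+:::::+##~~~~~~~~~~~~~~~ | ~~~~~~~~      .:+++:.......:+~
[... 2718 characters left out ...]
     ~~~~ | ~~~~~~~~~~~~~~~~~~~           :++:.     ~~~~
~~~~~~~~~~~~~~~~~~~           +##+      ~~~~ | ~~~~~~~~~~~~~~~~~~~           .+++.     ~~~~
~~~~~~~~~~~~~~~~~~~          .+##+      ~~~~ | ~~~~~~~~~~~~~~~~~~~          .+++:.     ~~~~
~~~~~~~~~~~~~~~~~~~.      .:++###:      ~~~~ | ~~~~~~~~~~~~~~~~~~~        ..++++:      ~~~~
~~~~~~~~~~~~~~~~~~~#############+.      ~~~~ | ~~~~~~~~~~~~~~~~~~~:.....::+++++:.      ~~~~
~~~~~~~~~~~~~~~~~~~#############:       ~~~~ | ~~~~~~~~~~~~~~~~~~~++++++++++++:.       ~~~~
~~~~~~~~~~~~~~~~~~~############+.       ~~~~ | ~~~~~~~~~~~~~~~~~~~++++++++++::.        ~~~~
~~~~~~~~~~~~~~~~~~~###########+..      ~~~~~ | ~~~~~~~~~~~~~~~~~~~++++++:::.          ~~~~~
```

```bash
python3 - <<'E'
from fit2 import *
T=np.array([.5251,.2003,.2891]);T1=np.array([.5249,.2509,.2887])
s=dict(np.load('g_scene.npz'));R,_=cv2.Rodrigues(s['rvec'].astype(float));s['tvec']=s['tvec'].ravel()+R@(T1-T);np.savez('gs.npz',**s)
x0=np.array([*(T-[.0225,.0085,.121]),np.radians(19),.03,0])
run(T,(('scene','gs.npz'),('side','h_side.npz')),x0,{'side':200,'scene':144},True)
E
```

```text
rel [-0.0186 -0.0095 -0.1235] yaw pitch roll [20.  -1.2  2.2] off [-0.42 -0.67  1.05 -0.14] cost 15.34
~~~~~~~~~~~~~~~              ~~~~~~~~~~~~~~~ | ~~~~~~~~~~~~~~~              ~~~~~~~~~~~~~~~
~~~~~~~~~~~~                 ~~~~~~~~~~~~~~~ | ~~~~~~~~~~~~                 ~~~~~~~~~~~~~~~
~~~~~~~~~~~                  ~~~~~~~~~~~~~~~ | ~~~~~~~~~~~                  ~~~~~~~~~~~~~~~
~~~~~~~~~~                   ~~~~~~~~~~~~~~~ | ~~~~~~~~~~                   ~~~~~~~~~~~~~~~
~~~~~~~~~                    ~~~~~~~~~~~~~~~ | ~~~~~~~~~                    ~~~~~~~~~~~~~~~
~~~~~~~~~            .::::.  ~~~~~~~~~~~~~~~ | ~~~~~~~~~            .....   ~~~~~~~~~~~~~~~
~~~~~~~~           .+#######+~~~~~~~~~~~~~~~ | ~~~~~~~~          ..::++++::.~~~~~~~~~~~~~~~
~~~~~~~~         .:+#########~~~~~~~~~~~~~~~ | ~~~~~~~~         .:++++++++++~~~~~~~~~~~~~~~
~~~~~~~~        :############~~~~~~~~~~~~~~~ | ~~~~~~~~       .:+++++::::+++~~~~~~~~~~~~~~~
~~~~~~~~       :###+++++++###~~~~~~~~~~~~~~~ | ~~~~~~~~      .:+++:...  ..::~~~~~~~~~~~~~~~
~~~~~~~~      :##+::.     .:+~~~~~~~~~~~~~~~ | ~~~~~~~~      .+++:.        .~
[... 2074 characters left out ...]
     ~~~~ | ~~~~~~~~~~~~~~~~~~~          .++++      ~~~~
~~~~~~~~~~~~~~~~~~~           +##+      ~~~~ | ~~~~~~~~~~~~~~~~~~~           :+++      ~~~~
~~~~~~~~~~~~~~~~~~~          .+##+      ~~~~ | ~~~~~~~~~~~~~~~~~~~          .:+++      ~~~~
~~~~~~~~~~~~~~~~~~~.      .:++###:      ~~~~ | ~~~~~~~~~~~~~~~~~~~         .:+++:      ~~~~
~~~~~~~~~~~~~~~~~~~#############+.      ~~~~ | ~~~~~~~~~~~~~~~~~~~::.....::+++++.      ~~~~
~~~~~~~~~~~~~~~~~~~#############:       ~~~~ | ~~~~~~~~~~~~~~~~~~~+++++++++++++:       ~~~~
~~~~~~~~~~~~~~~~~~~############+.       ~~~~ | ~~~~~~~~~~~~~~~~~~~+++++++++++:.        ~~~~
~~~~~~~~~~~~~~~~~~~###########+..       ~~~~ | ~~~~~~~~~~~~~~~~~~~::+++++:::.          ~~~~
```

The fit shows the ring about level (within ~2°), yaw ~20°, and its centre ~20 mm behind the tool axis. Carrying it to a hover above the shaft.

Call:
{"op": "play_rows", "data": {
  "plan": [
    [[0.01,-0.05,0],[0,0,0],0.36],
    [[0.02,-0.12,0],[0,0,0],0.36],
    [[0.03,-0.2,0],[0,0,0],0.36],
    [[0.05,-0.3,0],[0,0,0],0.36],
    [[0.06,-0.4,0],[0,0,0],0.36],
    [[0.08,-0.5,0],[0,0,0],0.36],
    [[0.1,-0.6,0],[0,0,0],0.36],
    [[0.11,-0.7,0],[0,0,0],0.36],
    [[0.13,-0.8,0],[0,0,0],0.36],
    [[0.15,-0.9,0],[0,0,0],0.36]
  ]
}}

```text
time_s: 27.35
eef_pos: [0.5402, 0.1095, 0.2891]
tool_rot: [[-0.947, -0.318, -0.04], [-0.318, 0.948, -0.013], [0.042, 0.0, -0.999]]
force: [0.8, -0.5, -2.4]
grip_width: 0.323
finger_force: 34.3
```

Call:
{"op": "play_rows", "data": {
  "plan": [
    [[0.02,-0.1,0],[0,0,0],0.36],
    [[0.03,-0.2,0],[0,0,0],0.36],
    [[0.05,-0.3,0],[0,0,0],0.36],
    [[0.06,-0.4,0],[0,0,0],0.36],
    [[0.08,-0.5,0],[0,0,0],0.36],
    [[0.1,-0.6,0],[0,0,0],0.36],
    [[0.11,-0.7,0],[0,0,0],0.36],
    [[0.13,-0.8,0],[0,0,0],0.36],
    [[0.14,-0.9,0],[0,0,0],0.36],
    [[0.16,-1,0],[0,0,0],0.36]
  ]
}}

```text
time_s: 28.18
eef_pos: [0.5561, 0.0097, 0.2891]
tool_rot: [[-0.947, -0.318, -0.04], [-0.318, 0.948, -0.013], [0.042, 0.0, -0.999]]
force: [-0.5, -0.2, -1.9]
grip_width: 0.324
finger_force: 34.3
```

Call:
{"op": "play_rows", "data": {
  "plan": [
    [[0.02,-0.1,0],[0,0,0],0.36],
    [[0.03,-0.2,0],[0,0,0],0.36],
    [[0.05,-0.3,0],[0,0,0],0.36],
    [[0.06,-0.4,0],[0,0,0],0.36],
    [[0.08,-0.5,0],[0,0,0],0.36],
    [[0.1,-0.6,0],[0,0,0],0.36],
    [[0.11,-0.7,0],[0,0,0],0.36],
    [[0.13,-0.8,0],[0,0,0],0.36],
    [[0.14,-0.9,0],[0,0,0],0.36],
    [[0.16,-1,0],[0,0,0],0.36]
  ]
}}

```text
time_s: 29.02
eef_pos: [0.5721, -0.0903, 0.2891]
tool_rot: [[-0.947, -0.318, -0.04], [-0.318, 0.948, -0.013], [0.042, 0.0, -0.999]]
force: [-1.0, 0.3, -1.1]
grip_width: 0.32
finger_force: 34.3
```

Call:
{"op": "play_rows", "data": {
  "plan": [
    [[0.02,-0.1,0],[0,0,0],0.36],
    [[0.03,-0.2,0],[0,0,0],0.36],
    [[0.05,-0.3,0],[0,0,0],0.36],
    [[0.06,-0.4,0],[0,0,0],0.36],
    [[0.08,-0.5,0],[0,0,0],0.36],
    [[0.1,-0.6,0],[0,0,0],0.36],
    [[0.11,-0.7,0],[0,0,0],0.36],
    [[0.13,-0.79,0],[0,0,0],0.36],
    [[0.15,-0.87,0],[0,0,0],0.36],
    [[0.17,-0.93,0],[0,0,0],0.36]
  ]
}}

```text
time_s: 29.85
eef_pos: [0.5892, -0.1834, 0.289]
tool_rot: [[-0.947, -0.318, -0.04], [-0.318, 0.948, -0.013], [0.042, 0.0, -0.999]]
force: [-0.6, -0.3, -2.5]
grip_width: 0.32
finger_force: 34.3
```

Call:
{"op": "play_rows", "data": {
  "plan": [
    [[0.02,-0.06,-0.02],[0,0,0],0.36],
    [[0.03,-0.12,-0.05],[0,0,0],0.36],
    [[0.04,-0.18,-0.09],[0,0,0],0.36],
    [[0.05,-0.24,-0.13],[0,0,0],0.36],
    [[0.06,-0.3,-0.17],[0,0,0],0.36],
    [[0.06,-0.36,-0.21],[0,0,0],0.36],
    [[0.06,-0.4,-0.25],[0,0,0],0.36],
    [[0.06,-0.43,-0.28],[0,0,0],0.36],
    [[0.06,-0.45,-0.3],[0,0,0],0.36],
    [[0.06,-0.45,-0.3],[0,0,0],0.36]
  ]
}}

```text
time_s: 30.68
eef_pos: [0.5947, -0.2276, 0.2584]
tool_rot: [[-0.947, -0.318, -0.041], [-0.318, 0.948, -0.013], [0.043, 0.001, -0.999]]
force: [0.2, 0.5, -2.0]
grip_width: 0.321
finger_force: 34.3
```

```bash
python3 - <<'E'
from h import *
o=sensors.get_obs();T=o['eef_pos'];print(T,o['time_s'],o['force'],o['grip_width'],o['finger_force'])
for n in('side','scene','wrist'):
    s=eyes.snapshot(n);np.savez('k_'+n+'.npz',**{k:s[k] for k in('mtx','rvec','tvec','img')})
    R=T-[.0195,.009,.1225]; S=np.array([.577,-.238,.113])
    c=proj(s,[R,S,T-[0,0,.127]]); print(n,'ring',c[0].round(1),'shaft top',c[1].round(1),'tip',c[2].round(1))
    for l in('ring_center',):print(l,[(np.round(d['bbox'],1).tolist(),round(d['conf'],2)) for d in nets.boxes_of(s,l)][:2])
    m=((c[0]+c[1])/2).astype(int); g=s['img'].mean(2).astype(int)
    for r in range(m[1]-(22 if n=='scene' else 16 if n=='side' else 34),m[1]+(26 if n=='scene' else 12 if n=='side' else 30)): print(r,' '.join('%3d'%i for i in g[r,m[0]-(30 if n!='side' else 20):m[0]+(30 if n!='side' else 20)]))
    print('u0',m[0]-(30 if n!='side' else 20))
E
```

```text
[ 0.59471059 -0.22756077  0.2584045 ] 30.6833 [ 0.17834339  0.54968566 -1.95157274] 0.3210687746496206 34.25700545310974
side ring [263.5 121.2] shaft top [262.8 128. ] tip [256.7 123.5]
ring_center []
108 173 173 173 172 173 173 173 174 173 150 104  84 105 124 122  97  56  27  23  24  32 101 200 238 235 232 232 232 232 232 232 233 233 224 190 177 215 234 236 235
109 173 172 172 173 173 173 173 173 172 156 122  97 101 113 116  99  60  29  24  24  29 100 201 238 235 232 231 232 231 231 232 233 231 219 189 184 216 232 233 232
110 172 172 172 173 172 173 173 173 172 158 128 105 106 119 125 105  62  29  27  24  23  95 195 237 235 232 231 231 231 232 231 232 227 207 185 190 217 232 234 233
111 172 171 173 172 172 172 172 172 172 158 129 109 117 133 137 112  63  27  24  24  24  81 172 229 234 232 231 231 231 231 232 231 222 190 175 188 216 233 235 235
112 171 171 171 172 172 172 172 174 172 157 129 113 121 134 141 116  66  28  28  31  27  61 139 212 233 232 231 230 230 230 231 231 215 180 174 182 200 217 218 219
113 171 171 171 171 172 172 171 172 170 156 129 117 122 138 144 117  64  30  3
[... 28228 characters left out ...]
0  67  65  71  65  80 106 127 122  96  88  89  87  90  88  90  76  65  66  72  81  77  75  70  66  72  71  75  68  68  64  71  69  64  68  78  88  98 102 103 107 115 124 141 177 190 200 220 230 229 230 228
189 197 167 130  99  73  61  61  65  68  67  67  64  69  74  86  97  92  90  89  85  89  87  86  86  78  71  66  71  75  78  77  72  74  73  71  71  71  72  69  72  72  71  75  83  91  97 107 107 119 128 138 150 186 211 222 227 230 228 228 227
190 226 216 191 156 116  85  69  66  64  65  67  69  67  79  86  90  88  84  88  88  87  89  88  85  87  79  76  75  70  74  69  73  70  67  75  69  75  75  72  74  75  78  90  93  93  94  93  98 106 118 139 175 214 226 230 228 228 227 228 228
u0 222
```

```bash
python3 - <<'E'
from h import *
s=dict(np.load('k_wrist.npz'));T=np.array([.5947,-.2276,.2584])
S=np.array([.5765,-.2375,0])
def circ(c,r,z,a): return np.array([c[0]+r*np.cos(a),c[1]+r*np.sin(a),z])
c=proj(s,[S+[0,0,.113]])[0];print('shaft centre px',c, 'cam',ray(s,(0,0))[0])
for z in (.113,.094): print(z,'px/mm',np.linalg.norm(proj(s,[S+[.001,0,z]])[0]-proj(s,[S+[0,0,z]])[0]),proj(s,[S+[0,0,z]])[0])
g=s['img'].astype(np.float32).mean(2); b=cv2.GaussianBlur(g,(0,0),.5)
print('deg: pred r px shaft17.5@.112 sleeve19.5@.094 bearing27.5@.089 | profile r=8..34 (world azimuth)')
for d in range(0,360,20):
    a=np.radians(d); e=[proj(s,[circ(S,r,z,a)])[0]-c for r,z in((.0175,.1115),(.0195,.094),(.0275,.089))]
    u=e[0]/np.linalg.norm(e[0]); pr=[round(float(np.dot(x,u)),1) for x in e]
    P=np.array([c+u*k for k in range(8,36)],np.float32)
    v=cv2.remap(b,P[:,0].reshape(1,-1),P[:,1].reshape(1,-1),1)[0].astype(int)
    print(d,pr,'|',' '.join(map(str,v)))
E
```

```text
shaft centre px [252.51479659 160.42163761] cam [ 0.53796906 -0.24604103  0.43075149]
0.113 px/mm 0.8675378955553716 [252.51479659 160.42163761]
0.094 px/mm 0.8210654407392977 [252.71204026 158.49499169]
deg: pred r px shaft17.5@.112 sleeve19.5@.094 bearing27.5@.089 | profile r=8..34 (world azimuth)
0 [14.8, 13.9, 19.6] | 120 118 112 115 115 98 90 122 164 167 129 91 80 83 85 86 88 89 90 88 88 88 87 88 89 93 99 97
20 [14.8, 13.9, 19.5] | 117 113 107 95 82 95 142 182 169 116 77 68 69 68 65 63 62 62 65 68 70 72 76 94 134 180 212 221
40 [14.8, 14.1, 19.8] | 109 96 84 73 88 135 178 172 123 81 70 69 70 71 71 70 69 66 65 65 65 67 70 79 90 95 94 91
60 [14.9, 14.6, 20.4] | 103 89 70 62 88 143 185 165 116 76 70 70 71 72 76 83 94 99 99 96 96 110 140 170 192 183 163 147
80 [15.0, 15.2, 21.2] | 105 92 73 60 61 80 106 112 96 79 77 101 150 200 224 227 226 215 174 118 84 76 77 77 76 76 75 83
100 [15.1, 16.0, 22.2] | 149 142 120 86 67 85 131 175 179 139 93 76 93 139 192 220 226 226 216 182 129 90 77 77 77 79 79 79
120 [15.2, 16.7, 23.1] | 201 180 157 124 88 67 76 116 162 178 149 105 86 121 180 217 22
[... 779 characters left out ...]
125 125 125 120 104 78 60 57 67 88 114 128 138 139 141 141 142 143
260 [15.3, 16.9, 23.5] | 125 125 124 124 125 140 162 171 165 146 131 125 124 117 98 73 58 61 81 108 127 136 140 141 141 142 142 142
280 [15.2, 16.2, 22.5] | 124 123 122 123 124 126 131 141 147 141 129 125 122 110 88 74 98 141 159 138 96 65 64 63 65 65 62 60
300 [15.1, 15.4, 21.5] | 122 122 123 122 122 122 120 119 120 123 125 122 117 114 137 170 167 126 81 65 64 67 64 65 66 65 66 65
320 [14.9, 14.8, 20.6] | 123 122 122 123 122 120 117 116 118 123 122 129 149 164 148 107 73 65 66 66 67 67 66 67 67 67 66 65
340 [14.8, 14.2, 19.9] | 122 121 120 119 114 105 96 94 102 116 125 125 123 124 124 119 105 93 92 90 81 73 66 66 67 67 67 68
```

```bash
python3 - <<'E'
from h import *
ch=" .:-=+*#%@"
a=np.load('g_wrist.npz')['img'];b=np.load('k_wrist.npz')['img']
for v in range(124,184):
    f=lambda im:''.join(ch[min(9,int(x)//26)] for x in im[v,218:284].astype(int).mean(1))
    print(v,f(a),'|',f(b))
E
```

```text
124 ::::::::::-:::::::::::-------------------============*@@@@@@@@@@@@ | ++++=-::::-++++++++++++++++++++++++++++++++++++++++*##*+=+#%%%@%%%
125 ::::::::::::::::::::::------------------==-==========#@@@@@@@@@@@@ | ++++=-:::-=+++++++++++++++++++++++++++++++++++++++*##*+===*%%%%%%%
126 ::::::::::::::::::::::-----------------=-===========+%@@@@@@@@@@@@ | ++++=-:::-=+++++++++++++++++++++++++++++++++++++++*##+====+#%@%@%#
127 ::::::::::::::::::::::-----------------=============*@@@@@@@@@@@@@ | +++++=---=+++++++++++++++++++++++++++++++++++++++++*+=====+#%%%@%#
128 ::::::::::::::::::::::-----------------============+%@@@@@@@@@@@@@ | ++++++++++++++++++++++++++++++++++++++++++++++++++++++====*%%@@@%#
129 ::::::::::::::::::::::::--------------=============*@@@@@@@@@@@@@@ | +++++++++++++++++++++++++++++++++++++++++++++++++++*##*++*#%%@@%%#
130 :--:::::::::::::::::::-----------------===========+%@@@@@@@@@@@@@@ | ++++++++++++++++++++++++++++++++++++++++++++++++++*#%%%##%%@@%@%%#
131 --:::::::::::::::::::-::--------------============*@@@@@@@@@@@@@@@ | +++++++++++++++++++++++++++++++++++++++++++++++
[... 6599 characters left out ...]

179 --:---------------=+###*++++===*@@@@@@@@@@@@@@@@%***###%@@@@@@@@@@ | :::::::::::::::::::-====-----::::::::::::::::::-----====+=-:::-::-
180 ::----------------=+*#**++++==-=*%@@@@@@@@@@@@@@#*+****%@@@@@@@@@@ | ::::::::::::::::::--====-----::::::::::::::::::--------==--:::::-+
181 :-:-::------------=++++++++++=---=+#%@@@@@@@@@@@#+++***%@@@@@@@@@@ | ::::::::::::::::::-=---------::::::::::::::::::--------=+=-::::-+#
182 -:---------------=***++++++++=-----=+#%@@@@@@@@%******#@@@@@@@@@@@ | :::::::::::::::::-===--------::::::::::::::::::-------=+**=:::-+#%
183 -----------------+#%%*+++++++=-------==+#%@@@@%**++***#@@@@@@@@@@@ | :::::::::::::::::--==--------:::::::::::::::::--------=*#*=-:-=*%%
```

The wrist patch is readable. The ring's inner edges are at u 238 and 273 with its back at v 143. The bearing rim is at u 225.5–270 with its bottom at v 177. The shaft centre is therefore about (247.7,158), roughly 8 px left of the ring. Converting to a shift.

```bash
python3 - <<'E'
from h import *
s=dict(np.load('k_wrist.npz'))
d=np.array([np.cos(np.radians(19)),np.sin(np.radians(19)),0]);n=np.array([-d[1],d[0],0])
zr=.2584-.1225+.002
L=atz(s,(237.8,158.5),zr);R=atz(s,(272.8,158.5),zr);B=atz(s,(255.3,143.3),zr)
print('ring L,R,B',L,R,B,'width',np.linalg.norm(L-R))
Bl=atz(s,(225.5,156.5),.089);Br=atz(s,(270,156.5),.089);Bb=atz(s,(248,177.3),.089)
print('bearing',Bl,Br,Bb,np.linalg.norm(Bl-Br))
from scipy.optimize import least_squares
r=least_squares(lambda c:[np.linalg.norm(p[:2]-c)-.0275 for p in(Bl,Br,Bb)],[.577,-.238]);print('bearing c',r.x,r.fun)
print('shaft top c',atz(s,(247.7,158),.113))
S=np.r_[r.x,0]
M=(L+R)/2; Ct=B+.0195*d; 
print('lateral (n): ring mid',M@n,'B',B@n,'shaft',S@n,' axial(d): target',Ct@d,'shaft',S@d)
e=S-Ct; lat=(S-M)@n; ax=(S-Ct)@d; print('needed shift lat',lat,'ax',ax,'world',lat*n+ax*d)
E
```

```text
ring L,R,B [ 0.57648016 -0.25355668  0.1379    ] [ 0.56474909 -0.21847972  0.1379    ] [ 0.55554725 -0.24104658  0.1379    ] width 0.03698662900476485
bearing [ 0.58536511 -0.26992174  0.089     ] [ 0.56798716 -0.21796003  0.089     ] [ 0.60131382 -0.2355541   0.089     ] 0.05479062433818577
bearing c [ 0.57527161 -0.2444106 ] [-6.46681959e-05 -6.47036308e-05  6.98379633e-06]
shaft top c [ 0.57560901 -0.24360853  0.113     ]
lateral (n): ring mid -0.40893354261977194 B -0.4087825142322735 shaft -0.41838487378567774  axial(d): target 0.4663031586674361 shaft 0.46435768446241277
needed shift lat -0.009451331165905822 ax -0.001945474205023326 world [ 0.00123757 -0.00956979 -0.        ]
```

Moving laterally by (+1, −9) mm, then checking again in the wrist view.

Call:
{"op": "play_rows", "data": {
  "plan": [
    [[0,-0.01,0],[0,0,0],0.36],
    [[0,-0.03,0],[0,0,0],0.36],
    [[0.01,-0.05,0],[0,0,0],0.36],
    [[0.01,-0.07,0],[0,0,0],0.36],
    [[0.01,-0.085,0],[0,0,0],0.36],
    [[0.01,-0.09,0],[0,0,0],0.36],
    [[0.01,-0.09,0],[0,0,0],0.36],
    [[0.01,-0.09,0],[0,0,0],0.36],
    [[0.01,-0.09,0],[0,0,0],0.36],
    [[0.01,-0.09,0],[0,0,0],0.36]
  ]
}}

```text
time_s: 31.82
eef_pos: [0.5961, -0.2362, 0.2591]
tool_rot: [[-0.947, -0.319, -0.04], [-0.318, 0.948, -0.013], [0.042, 0.0, -0.999]]
force: [-0.2, -0.3, -1.7]
grip_width: 0.32
finger_force: 34.3
```

```bash
cat > asc.py <<'E'
from h import *
ch=" .:-=+*#%@"
def asc(n,u0,u1,v0,v1):
    s=eyes.snapshot(n);np.savez('m_'+n+'.npz',**{k:s[k] for k in('mtx','rvec','tvec','img')})
    for v in range(v0,v1): print(v,''.join(ch[min(9,int(x)//26)] for x in s['img'][v,u0:u1].astype(int).mean(1)))
    return s
E
python3 - <<'E'
from asc import *
o=sensors.get_obs();T=o['eef_pos'];print(T,o['time_s'],o['force'],o['grip_width'],o['finger_force'])
asc('wrist',218,290,126,184)
print('scene u140');s=asc('scene',140,195,300,350)
print('side u240');b=asc('side',240,290,106,142)
for n,q in(('scene',s),('side',b)):
    for S in((.5753,-.2442),(.578,-.239)):
        P=np.array([[S[0]+.0275*np.cos(t),S[1]+.0275*np.sin(t),.089] for t in np.linspace(0,6.28,60)]);e=proj(q,P)
        Q=np.array([[S[0]+.0175*np.cos(t),S[1]+.0175*np.sin(t),.111] for t in np.linspace(0,6.28,60)]);f=proj(q,Q)
        print(n,S,'bearing u',e[:,0].min().round(1),e[:,0].max().round(1),'v',e[:,1].min().round(1),e[:,1].max().round(1),'shaft u',f[:,0].min().round(1),f[:,0].max().round(1),'v',f[:,1].min().round(1),f[:,1].max().round(1))
E
```

```text
[ 0.59608048 -0.23618778  0.25906368] 31.8167 [-0.1772538  -0.3493698  -1.66898041] 0.3199725623075508 34.25752937793732
126 ++=--=+++++=-::::-=++++++++++++++++++++++++++++++++*%%%%@%@%%*==+*%%@%@%
127 +=-:-=+++++=-:::-==++++++++++++++++++++++++++++++++*%%%%%%%%#+===+#%@@%%
128 =-::-=+++++==-::-=++++++++++++++++++++++++++++++++*#%%%%%%%%*====+#%@%@%
129 =-::-=+++++++====++++++++++++++++++++++++++++++++++*%%%%%%%#+==-=+#%%@@%
130 -:::-=+++++++++++++++++++++++++++++++++++++++++++++*#%@%%%%%*====*%%@@%%
131 -:.:-=+++++++++++++++++++++++++++++++++++++++++++++*#%%@%%%%%#*+*#%%@@@%
132 ::::-=+++++++++++++++++++++++++++++++++++++++++++++*%%%%%@@%%%%%%%%@@@%%
133 ::.:-=+++++++++++++++++++++++++++++++++++++++++++*#%%%@@%%%%%@%%%%@@@%@%
134 ::::-=+++++++++++++++++++++++++++++++++++++++++++*%%%%%%%%%%%%%%%@@%@@%%
135 ::::-=+++++++++++++++++++++++++++==========++++++*%%@%%%%%%@%%%%%%%%%%@%
136 ::::-=+++++++++++++++++++++++================++++*#%%@%%%%%%%%%%%%%%%@%%
137 ::::-=+++++++++++++++++++++============+=======+++#%@%%%%%%%%%@%%@@%%%@%
138 ::::-=+++++++++++++++++++++=============++=+=====+*
[... 8157 characters left out ...]

136 %%%%%*-:.   .-++===++*+++=-----======--*%@%%%%%%%%
137 %%%%#-.  .. .:=++++=============++++==:=#%%%%%%%%%
138 %%%%+: ......:-+++****+++++===+*##*++*=:=#%%%%%%%%
139 %%%#=. .......:=+++**++++++++*%%@%%**##=-#%%%%%%%%
140 %%%#=. ........:-=+++++++**##%%@@@%*+#%+=#%%%%%%%%
141 %%%%+:  ...... .:-=====+*#%%%@@%%%%##%@#+#%%%%%%%%
scene (0.5753, -0.2442) bearing u 149.8 182.1 v 318.8 350.3 shaft u 153.2 174.3 v 318.7 339.1
scene (0.578, -0.239) bearing u 153.0 185.1 v 317.0 348.3 shaft u 156.5 177.4 v 316.9 337.1
side (0.5753, -0.2442) bearing u 254.4 272.4 v 130.6 138.4 shaft u 257.7 269.3 v 125.4 130.3
side (0.578, -0.239) bearing u 253.3 271.4 v 131.3 139.2 shaft u 256.7 268.3 v 126.1 131.0
```

Wrist check: the shaft edges (u 240.5, 270) now sit centred between the ring's inner edges (237.5, 273.5), and the axial position is on target. Descending to just above the shaft top, then over it in small monitored steps.

Call:
{"op": "play_rows", "data": {
  "plan": [
    [[0,0,-0.02],[0,0,0],0.36],
    [[0,0,-0.05],[0,0,0],0.36],
    [[0,0,-0.08],[0,0,0],0.36],
    [[0,0,-0.11],[0,0,0],0.36],
    [[0,0,-0.14],[0,0,0],0.36],
    [[0,0,-0.17],[0,0,0],0.36],
    [[0,0,-0.19],[0,0,0],0.36],
    [[0,0,-0.2],[0,0,0],0.36],
    [[0,0,-0.2],[0,0,0],0.36],
    [[0,0,-0.2],[0,0,0],0.36]
  ]
}}

```text
time_s: 32.8
eef_pos: [0.5961, -0.2363, 0.2391]
tool_rot: [[-0.947, -0.318, -0.04], [-0.318, 0.948, -0.013], [0.042, 0.0, -0.999]]
force: [0.4, 0.2, -2.3]
grip_width: 0.322
finger_force: 34.3
```

```bash
python3 - <<'E'
from asc import *
o=sensors.get_obs();T=o['eef_pos'];print(T,o['time_s'],o['force'],o['moment'],o['finger_force'])
asc('wrist',218,290,132,182)
print('side u240');b=asc('side',240,290,112,142)
E
```

```text
[ 0.59607371 -0.23629667  0.23907706] 32.8 [ 0.42718115  0.20638682 -2.31970692] [ 0.00134379 -0.0416636  -0.0183296 ] 34.25715386867523
132 .:-=+++++++++++++++++++++++++++++++++++++++++++++++++++*%%@%@%%###%%%@%@
133 .:-=+++++++++++++++++++++++++++++++++++++++++++++++++++*#%@%@@%%%%%@@@@%
134 ::-=+++++++++++++++++++++++++++++++++++++++++++++++++++*%%%%%%@@@%@%@%%@
135 .:-=++++++++++++++++++++++++++++++========+++++++++++++#%@%%%%%@%@%%%%%@
136 ::-=+++++++++++++++++++++++++++==============+++++++++*#%@%%%%%%%%%%%%%@
137 ::-=++++++++++++++++++++++++===================+++++++*%%%%%%%%%%%%@%%@%
138 .:-=++++++++++++++++++++++================+=======++*#%%%%%%%%%%%@%%%%%@
139 .:-=+++++++++++++++++++++======+==+=======+++======+*%%%@%%%%@@%%%@%%@%@
140 ::-=++++++++++++++++++++========+==================+*%@@@%@@%%%%%@%%@@@@
141 ::-=+++++++++++++++++=+=============================+#%@@%%%%%%%%%%%%%@%
142 ::-=+++++++++++++++++========+===+=+=+===+====+=====+*#%%%@%%@%%@%%@%@%@
143 ::-=+++++++++++++++++==========+=+++++++++===========+*#%%@%%%@%%@%@%%@@
144 .:-=++++++++++++++++============+++
[... 3846 characters left out ...]
%%%%%#*+++***##***+=====================
130 %%%%%%%%%%%%%%%#*++=+++++++=======================
131 %%%%%%%%%%%%%%%##+=====++==-===--================+
132 %%%%%%%%%%%%%#*+**=-======-------============+=+**
133 %%%%%%%%%#*+==--**=::----:-==:-==========+++***#%%
134 %%%%%%%#+=:..-=-=+=-------=+=::========+***#%%%%%%
135 %%%%%%#=:.  .-==--==+=======-::======-=*%%%%%%%%%%
136 %%%%%*-:.   .-++====++====-----======--*%@@%%%%%%%
137 %%%%#-.  ....:=++++=======-========+==-=#%%%%%%%%%
138 %%%%+:  .....:-+++****+++++===+++++++*=:=#%%%%%%%%
139 %%%#=. .......:=+++**++++++++*#%###**##=-#%%%%%%%%
140 %%%#=. ........:-=+++++++**##%%@%%%*+#%+=#%%%%%%%%
141 %%%%+:  ...... .:-=====+*#%@%@@@@@%##%@#+#%%%%%%%%
```

Call:
{"op": "play_rows", "data": {
  "plan": [
    [[0,0,-0.01],[0,0,0],0.36],
    [[0,0,-0.02],[0,0,0],0.36],
    [[0,0,-0.03],[0,0,0],0.36],
    [[0,0,-0.04],[0,0,0],0.36],
    [[0,0,-0.05],[0,0,0],0.36],
    [[0,0,-0.06],[0,0,0],0.36],
    [[0,0,-0.07],[0,0,0],0.36],
    [[0,0,-0.08],[0,0,0],0.36],
    [[0,0,-0.08],[0,0,0],0.36],
    [[0,0,-0.08],[0,0,0],0.36]
  ]
}}

```text
time_s: 33.73
eef_pos: [0.596, -0.2362, 0.231]
tool_rot: [[-0.947, -0.318, -0.04], [-0.318, 0.948, -0.013], [0.042, 0.0, -0.999]]
force: [-0.3, -0.3, -2.0]
grip_width: 0.318
finger_force: 34.3
```

```bash
python3 - <<'E'
from asc import *
o=sensors.get_obs();T=o['eef_pos'];print(T,o['time_s'],o['force'],o['moment'],o['finger_force'])
asc('wrist',218,290,138,182)
E
```

```text
[ 0.59602391 -0.23623966  0.23095646] 33.7333 [-0.34778109 -0.2593046  -1.96237073] [ 0.02843842 -0.09809916  0.00897832] 34.250566363334656
138 :-=++++++++++++++++++++++++=========+=+===++=====++++++*#%%%%%@%@%%@%@@@
139 :-=++++++++++++++++++++++===============+==+======++++*#%%%%%%%%@@%%@%%@
140 :-=+++++++++++++++++++++=======+===========+=======++*#%%@@%%%%%@@@%%@%@
141 :-=+++++++++++++++++++======++===========+=+++======+*#%@@%%%%%%%@%%@%@%
142 :-=++++++++++++++++++============+==+=======+==+====++#%@@%%%%%%%%%@%@@%
143 :-=+++++++++++++++++=============+++++===+======+=++=+*#%@@%@%@%%%%%%@@@
144 :-=++++++++++++++++=============++++++++++++=====+====+*#%@%%%%%%%@@@@%@
145 :-=++++++++++++++++============++++++++++++++======+==++*%%%%%%%%%%@@@%@
146 :-=+++++++++++++++===================================+==+#%@%%%%%@%%%@%@
147 :-=+++++++++++++++===========+===========================*%%%%@%@%%@%@%@
148 :-=++++++++++++++=======--=+=============================+*%%@@%%@@%@%@@
149 :-=+++++++++++++=======--=======================+*+=-====+*#%@@%@%@@@%%@
150 :-=+++++++++++++======-========
[... 1728 characters left out ...]
--::---
173 :::::::::::::::::-=======--=================+***++*%%%%%%#+=::::::::-:--
174 ::::::::::::::::::-=====----====================--+#%@@%#*=-::::-:-::::-
175 ::::::::::::::::::-=====-::--================---::-+#%@%#+-::::-:-:-::--
176 :::::::::::::::::::=====-:::---============----::.:=+#%%#=-:::::::-::--:
177 :::::::::::::::::::-====-:::::-----=-====----::::::-=+**+=-::::::--:-:-:
178 ::::::::::::::::::--====--:::::::----------:::::::--==+++=-::-::::-:----
179 ::::::::::::::::::--=+===------:::::::::::::::::----===+=-:::::-:::::::-
180 :::::::::::::::::::-====----=++=---:::::---==++=-----====-:::-:::::-::-:
181 :::::::::::::::::::--=-----=+*#**++==+++++**##*+------==+=-::::::::-:::-
```

Call:
{"op": "play_rows", "data": {
  "plan": [
    [[0,0,-0.01],[0,0,0],0.36],
    [[0,0,-0.02],[0,0,0],0.36],
    [[0,0,-0.035],[0,0,0],0.36],
    [[0,0,-0.05],[0,0,0],0.36],
    [[0,0,-0.065],[0,0,0],0.36],
    [[0,0,-0.08],[0,0,0],0.36],
    [[0,0,-0.09],[0,0,0],0.36],
    [[0,0,-0.1],[0,0,0],0.36],
    [[0,0,-0.105],[0,0,0],0.36],
    [[0,0,-0.105],[0,0,0],0.36]
  ]
}}

```text
time_s: 34.62
eef_pos: [0.596, -0.2362, 0.2204]
tool_rot: [[-0.947, -0.318, -0.04], [-0.318, 0.948, -0.013], [0.042, 0.0, -0.999]]
force: [-0.7, -0.1, -1.6]
grip_width: 0.321
finger_force: 34.3
```

```bash
python3 - <<'E'
from asc import *
o=sensors.get_obs();T=o['eef_pos'];print(T,o['time_s'],o['force'],o['moment'],o['finger_force'],o['grip_width'])
print('side u240');b=asc('side',240,285,112,142)
print('scene u140');s=asc('scene',140,195,306,350)
for n,q in(('side',b),('scene',s)):
    C=np.array([*(T[:2]-[.0244*.9455,.0244*.3256]),0])
    for z in(.0955,.0995):
        t=np.linspace(.5,5.8,60);e=proj(q,np.stack([C[0]+.0235*np.cos(t+.33),C[1]+.0235*np.sin(t+.33),np.full(60,z)],1))
        print(n,z,'ring outer u',e[:,0].min().round(1),e[:,0].max().round(1),'v',e[:,1].min().round(1),e[:,1].max().round(1))
    print(n,'sleeve/shaft marks v:',[(z,proj(q,[[.5755+.0175*w[0],-.2438+.0175*w[1],z]])[0].round(1).tolist()) for z in(.112,.101,.094,.089) for w in [((0,1) if n=='side' else (.57,-.82))]])
E
```

```text
[ 0.59599527 -0.2362401   0.22037322] 34.6167 [-0.67541855 -0.08852745 -1.57415627] [ 0.07181181 -0.09328374 -0.04016993] 34.25704300403595 0.32092037067831575
side u240
112 *************+++++-. ...:+%%%%%%%%%%**##%%%%%
113 ************+==+++-. ....=#%%%%%%%%%***++++++
114 ************+=+**+-......-#%%%%%%%%#+==------
115 ************=-=**+=:.....-#@%%%%%%#+==-------
116 ************=-=*#*=:.....-#@%%%%%%#+==-------
117 ************+--+*+-:.....-#@%%%%%%%*=--------
118 ************+--=++-......-*%%%%%%%%#*=-------
119 ************+--===-. ....:+%%%%%%%%%%#*+++===
120 +++++++*****+=====-:.....:=#@%%%%%%%%%%%%####
121 :::-----===+=======:......=#%%%%%%%%%%@@@@%%%
122 .........::::-==++=:......-#@@%%%%%%%%%@@%#++
123 ............:-=+++=:......-*%%%%%%%%%%%%%#=--
124 ............:==+++=---:::::+********+++++=:..
125 ....::::::::-==+++====------======+++====:...
126 --===+++****+==++++=====================-:.::
127 **###%%%%%%%#+==+++=++*++================-:::
128 %%%%%%%%@%@%%+==+++=*###*+================---
129 %%%%%%%%%%%%%*=+++++*#%##*+==================
130 %%%%%%%%%%%%%*++++++**#***
[... 2983 characters left out ...]
6 ----======================---:::--====-:...............
347 -::--==============-------::...:--===-:................
348 :..:-===============---::::::-----=--:.................
349 :..:-===============--------=++==--::.. ...............
side 0.0955 ring outer u 256.7 271.9 v 129.3 135.9
side 0.0995 ring outer u 256.7 271.9 v 128.1 134.7
side sleeve/shaft marks v: [(0.112, [263.0, 130.0]), (0.101, [262.9, 133.4]), (0.094, [262.9, 135.5]), (0.089, [262.9, 137.0])]
scene 0.0955 ring outer u 150.4 177.9 v 318.7 345.7
scene 0.0995 ring outer u 149.9 177.6 v 317.7 344.7
scene sleeve/shaft marks v: [(0.112, [163.1, 338.6]), (0.101, [164.3, 341.2]), (0.094, [165.0, 342.9]), (0.089, [165.5, 344.0])]
```

No contact force, and the ring sits at groove height (centre ≈ 0.0975 m). Holding still once more, then handing in.

Call:
{"op": "play_rows", "data": {
  "plan": [
    [[0,0,0],[0,0,0],0.36],
    [[0,0,0],[0,0,0],0.36],
    [[0,0,0],[0,0,0],0.36],
    [[0,0,0],[0,0,0],0.36],
    [[0,0,0],[0,0,0],0.36],
    [[0,0,0],[0,0,0],0.36],
    [[0,0,0],[0,0,0],0.36],
    [[0,0,0],[0,0,0],0.36],
    [[0,0,0],[0,0,0],0.36],
    [[0,0,0],[0,0,0],0.36]
  ]
}}

```text
time_s: 35.55
eef_pos: [0.5961, -0.2363, 0.2206]
tool_rot: [[-0.947, -0.318, -0.04], [-0.318, 0.948, -0.013], [0.042, 0.0, -0.999]]
force: [-0.4, -0.3, -1.8]
grip_width: 0.32
finger_force: 34.3
```

```bash
python3 - <<'E'
from asc import *
f=[]
for i in range(6):
    w=eyes.snapshot('wrist');o=sensors.get_obs();f.append(np.r_[o['force'],o['moment']])
print(np.mean(f,0).round(2),o['eef_pos'],o['finger_force'],o['time_s'])
asc('wrist',230,282,146,180)
E
```

```text
[-0.22  0.26 -2.18 -0.   -0.08  0.01] [ 0.59608216 -0.23629986  0.22057035] 34.257264733314514 35.85
146 ++++++========--===++=======++++==----======+*%%%%%@
147 +++++========--==++==============+==----=====+*%%@%%
148 ++++========--=++=================++==--======+#%@@%
149 ++++======---=++====================+=----====+#%@@%
150 +++=======--=++======================+=---===+*#%%%@
151 +++======--=++========================++=-=+*#%%%%%%
152 +++======-=++=========================+**+=*#%%%%%@@
153 +++=====--=+==========================+##*+*%%%%%%%%
154 ++======-==============================*##++#%%%%%%@
155 ++===++=-==============================+##*=*%%%%%%@
156 ====+*#*================================*#*+*%%%%%%%
157 -===+*#*================================*##++#%%%%%%
158 -===++++======================++++======+##++#%%%%%%
159 --====+======================+*##**++=++*##*+#%%%%%%
160 --======++==================++#%%%%#**##*##**#%%%%#*
161 :-=======++================+*#%%%%%%%%%%####*#%%%%#=
162 :-=======++===============+*%%%%%%%%%%%%#****%%%%%*=
163 :-=======++++=============
[... 238 characters left out ...]
%%%%#*##%%%%%#=-
168 :-========+#%##++=============+#%%%%%%%%###%%%%%%*=:
169 ::-=======+***++==============+#%%%%%%%###%%%%%%#+-:
170 ::-=++=====++================+*#%%%%%%%##%%%%%%%*=::
171 ::-+++=====-==================+##%%%%%###%%%%%%#+-::
172 ::-=++=========================+**#%%%##%%%%%%%*=:::
173 :::==============================+#%%#*#%%%%%%#+-:::
174 ::::-========-===================+*##*+*%%%%%%*=::::
175 :::::-======---===================+++=-+#%%%%#+-::::
176 ::::::-=====-:--====================-::=*%%%#*-:::::
177 ::::::-=====-::---===============----::-+**##+-:::::
178 :::::::-====-:::----==========----:-----=++**=-:::::
179 :::::::-====----::------=-------::::----===++=-:::::
```

```bash
python3 -c "
from workcell import ctrl
print(ctrl.sign_off())"
```

```text
the job is handed in; nothing more can be done
None
```

I handed the job in at about 36 s. The ring is spread on the squeezed pliers (34 N grip, on the stop) around the shaft at groove height, and the wrist force shows only the carried weight, so nothing is pressing. Height (about ±1.5 mm) and levelness (within about 2°) are my estimates from the camera fit and the pick-up height, and I was not shown the judge's result.

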